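Close up a row of paint pots against a sprung buffer

TASK

With the wooden pusher, push the loose row of four square paint pots as one straight block into the pot rack until it meets the sprung buffer, and press so that the buffer carries about 10 newtons (never 20) for about a second. Then ease off slowly so that the row stays straight, closed up and touching the buffer, and leave the pusher standing on its sole a couple of centimetres clear of the last pot. Touch the pots only with the pusher and leave everything else where it is.

Things in the scene. Friction and masses are not known exactly. Their poses are not given: they have to be found in the camera images.
- rack: Pot rack fixed to the worktop: two wooden guide rails 26 mm high, 165 mm long, 46 mm apart inside, with splayed lead-ins reaching 36 mm out before the mouth (68 mm apart at their tips). Origin on the worktop, on the channel's centre line at the mouth, where the parallel part begins; +x runs into the rack (the push direction), y across it. A pot's edge may catch for a moment at the mouth (up to 15 N).
- stop: Bracket 64 mm wide, 40 mm high at the rack's far end, origin on the worktop 175 mm in from the mouth, axes as the rack's. It carries a cork-faced buffer pad 34 mm wide, 4 to 28 mm above the worktop, facing the mouth. Its screw is clamped at a different, unreported setting each time: the pad's free face lies anywhere from 85 to 121 mm in from the mouth and has to be felt for.
- stop_screw (a point): Where the buffer's screw leaves the bracket's front face, 18 mm up. The pad is sprung, 1.8 N per mm with 14 mm travel and no preload; eased off slowly it pushes the row back until the row's friction holds it, let go abruptly it can throw the row clear. Sliding row and pusher takes a further 2 to 6 N at the tool, mostly gone at a standstill.
- pot1_c (a point): Centre of a capped square paint pot, 22.5 mm above its underside; the rearmost, farthest from the rack, which the pusher bears on. Body 38 x 38 mm and 34 mm high, round cap 33 mm across on top, 45 mm high in all, 56 to 112 g. The four alike pots stand in a loose row, a few mm apart and slightly askew, on the rack's centre line outside its mouth. x points along the row towards the rack.
- pot1: The same pot (pot1), origin at the centre of its underside.
- pot2_c (a point): Centre of a capped square paint pot, 22.5 mm above its underside; second from the rear. Body 38 x 38 mm and 34 mm high, round cap 33 mm across on top, 45 mm high in all, 56 to 112 g. The four alike pots stand in a loose row, a few mm apart and slightly askew, on the rack's centre line outside its mouth. x points along the row towards the rack.
- pot2: The same pot (pot2), origin at the centre of its underside.
- pot3_c (a point): Centre of a capped square paint pot, 22.5 mm above its underside; third from the rear. Body 38 x 38 mm and 34 mm high, round cap 33 mm across on top, 45 mm high in all, 56 to 112 g. The four alike pots stand in a loose row, a few mm apart and slightly askew, on the rack's centre line outside its mouth. x points along the row towards the rack.
- pot3: The same pot (pot3), origin at the centre of its underside.
- pot4_c (a point): Centre of a capped square paint pot, 22.5 mm above its underside; the foremost, nearest the rack, which meets the buffer. Body 38 x 38 mm and 34 mm high, round cap 33 mm across on top, 45 mm high in all, 56 to 112 g. The four alike pots stand in a loose row, a few mm apart and slightly askew, on the rack's centre line outside its mouth. x points along the row towards the rack.
- pot4: The same pot (pot4), origin at the centre of its underside.
- pusher_grip (a point): Wooden pusher lying on the worktop behind the row: a turned round handle 24 mm thick, level, 36 mm above the worktop, on a flat sole (40 mm wide, 6 mm thick) with an upright blade 50 mm wide and 50 mm high at its front. This point is on the handle's axis at the place to grip: pinch across the barrel from above. x points along the handle towards the blade. 160 g.
- pusher_face (a point): Middle of the pusher blade's flat front face, 50 mm ahead of the grip point, 22 mm above the worktop; x points out of the face.
- pusher: The same pusher, origin on its underside beneath the grip point.
- magnifier: Glass dome magnifier, 72 mm across, 36 mm high. A bystander, to be left alone; origin at the centre of its underside.
- palette: Shut blue plastic wet palette box, 206 x 136 x 34 mm. A bystander, to be left alone; origin at the centre of its underside.
- spare_handle: Spare turned wooden handle standing on end, 32 mm thick, 90 mm high. A bystander, to be left alone; origin at the centre of its underside.
- clipstand: Crocodile clip on a rod with a round foot 54 mm across, 104 mm high. A bystander, to be left alone; origin at the centre of its underside.
- jar: Round glass jar with a black lid, 52 mm across, 62 mm high. A bystander, to be left alone; origin at the centre of its underside.
- eraser: White eraser, 50 x 22 x 12 mm. A bystander, to be left alone; origin at the centre of its underside.
Mind the look-alikes: they are no part of the job. Leave any blue or orange look-alike of the stop alone.

How it is judged (in metres and radians):
On the way, in this order (a step that is already met when the one before it is completed fails the run):
1. the pusher, held in the fingers, bears on the rearmost pot (contact force between the fingers and pusher above 1 N and contact force between pusher and pot1 above 0.3 N), for 0.05 s.
2. the closed-up, straight row is pressed by the pusher against the sprung buffer with 5 to 18 N on the buffer, for 0.5 s (contact force between pot4 and stop between 5 and 18 N and contact force between pusher and pot1 above 3 N and y of pot1_c in the frame of rack between -0.007 and 0.007 m and angle between the x axis of each of pot1, pot2, pot3, pot4 and the x axis of rack, either way round below 0.14 rad and angle between each of pot1, pot2, pot3, pot4's own z axis and vertical below 0.1 rad and y of pot2_c in the frame of rack between -0.007 and 0.007 m and y of pot3_c in the frame of rack between -0.007 and 0.007 m and y of pot4_c in the frame of rack between -0.007 and 0.007 m and horizontal distance between pot1_c and pot2_c below 0.0405 m and horizontal distance between pot2_c and pot3_c below 0.0405 m and horizontal distance between pot3_c and pot4_c below 0.0405 m), for 0.5 s.
At the end, for the whole second after the job is handed in: All four pots upright, within 7 mm of the rack's centre line and 0.14 rad of its direction, each within 40.5 mm (centre to centre) of the next, the foremost still touching the buffer; the pusher let go, standing on its sole, at rest, its face at least 10 mm behind the last pot (y of pot1_c in the frame of rack between -0.007 and 0.007 m and angle between the x axis of each of pot1, pot2, pot3, pot4 and the x axis of rack, either way round below 0.14 rad and angle between each of pot1, pot2, pot3, pot4's own z axis and vertical below 0.1 rad and y of pot2_c in the frame of rack between -0.007 and 0.007 m and y of pot3_c in the frame of rack between -0.007 and 0.007 m and y of pot4_c in the frame of rack between -0.007 and 0.007 m and horizontal distance between pot1_c and pot2_c below 0.0405 m and horizontal distance between pot2_c and pot3_c below 0.0405 m and horizontal distance between pot3_c and pot4_c below 0.0405 m and contact force between pot4 and stop above 0.15 N and x of pusher_face in the frame of pot1_c below -0.029 m and angle between pusher's own z axis and vertical below 0.08 rad and height (world z) of pusher_grip below 0.041 m and linear speed of each of pusher, pot1, pot4 below 0.01 m/s and contact force between the fingers and anything else below 0.1 N).
It fails at once if more than 20 N on the buffer (contact force between pot4 and stop above 20 N).
It fails at once if the row buckles: a pot strays more than 13 mm from the rack's centre line, or tips over 0.25 rad (y of any of pot1_c, pot2_c, pot3_c, pot4_c in the frame of rack above 0.013 m or y of any of pot1_c, pot2_c, pot3_c, pot4_c in the frame of rack below -0.013 m or angle between any of pot1, pot2, pot3, pot4's own z axis and vertical above 0.25 rad).
It fails at once if a pot is touched by the fingers or the arm (contact force between any of the fingers, the arm and pot1 above 0.5 N or contact force between any of the fingers, the arm and pot2 above 0.5 N or contact force between any of the fingers, the arm and pot3 above 0.5 N or contact force between any of the fingers, the arm and pot4 above 0.5 N).
It fails at once if a bystander is moved more than 12 mm (distance of any of magnifier, palette, spare_handle, clipstand, jar, eraser from where it was at the start of the episode above 0.012 m).
It also fails if it takes over 64 s, if anything falls off the work surface, if the arm or the gripper's body presses on something with over 40 N, if the wrist force passes 120 N, or if a joint passes its speed limit or range.

ROBOT

A 7-joint arm with a two-finger parallel gripper is mounted at the origin on the work surface. World frame = base frame: x ahead of the robot, y to its left, z up, the work surface at z = 0. Lengths are in mm, angles in rad, forces in N, time in s.
With the tool pointing down it reaches from about 350 to 900 mm from the base axis. Payload 19.9 kg.
Tool frame: the origin (TCP) lies at the very end of the fingers, on their centre line; the grasp point (between the pads) lies 19 mm behind it; z points along the fingers, y is the direction in which the jaws open and shut (so a half turn about z gives the same grasp; the last joint's range is limited). The gripper opens to 94 mm and grips with 3 to 60 N. Pads are 16 mm wide; open, the fingers measure 119 mm over their backs; the gripper's body (75 mm by 177 mm) begins 78 mm behind the grasp point.
Start: joints at [1.24, 0.417, -0.01, 1.614, 0.005, 1.111, -0.053], TCP at [178.592, -598.915, 165.825] pointing down, gripper open.
Joint ranges: [-2.81, 2.81], [-0.39, 2.02], [-1.27, 1.25], [0.06, 2.57], [-1.19, 4.33], [0.19, 2], [-2.82, 2.82]. Speed limits (rad/s): [1.89, 1.89, 2.39, 2.39, 3.01, 3.01, 3.01].

INTERFACE

Orientations are given as a unit quaternion [x, y, z, w].
In Python, from bench import arm, optics, hand_in gives the robot as it stands. The module is installed in compiled form; this text tells all that it offers.
- The arm moves only by the tool apply_moves, never from a script. Its argument "steps" is a list of rows, each a list of 7 numbers: the opening, from 0 (shut) to 1 (fully open), then the shift along the tool's x, y, z as a fraction of full scale, then the turn, a rotation vector about the tool's x, y, z as a fraction of full scale. In form: [[jaw, tx, ty, tz, rx, ry, rz], ...]. A call has 1 to 12 rows; each row is the pose to reach, as a shift and turn from the pose commanded when the call began, along the tool's axes at that moment, turning the shorter way round; what a row does not reach only later rows make up. Full scale, the value 1, is 120 mm for a shift and pi rad for a turn. A row lasts 1/10 s, in which the tool goes at most 50 mm and 8.59 degrees, less where a joint would pass 70% of its speed; a pose out of reach is approached as far as the arm can. A call with a number of a shift or a turn outside -1 to 1 is refused whole. A call with a gripper value outside its range is refused whole. The fingers move at their own pace and stop on an object; "grip_force" is the grip in N (left out, the last holds). Time passes only in rows, so rows that repeat a pose let the fingers close. It gives the time, the measured TCP pose, the force and the opening at its end, in the units of the state.
- arm.get_state(): the state, without advancing time (a new reading comes with each control period).
- optics.snapshot(name): name is "scene" or "top"; returns a dict with "color" (400x640x3 uint8, red, green, blue), "range_z" (400x640 float32, mm along the optical axis (not along the pixel's ray), 0 where there is no reading), "fx", "fy", "cx", "cy" (pixels), "rvec" (rotation vector, rad) and "tvec" (3), from world to camera coordinates, as OpenCV has them. Camera axes: x right, y down, z forward; pixel columns grow to the right and rows downward; lengths in mm; the calibration is good to about 2 mm. A picture is of the moment at which its call begins.
- hand_in(): hands the job in, once; it reports no verdict.
The state is a dict: "clock": time; "joint_pos": joint angles; "dq": joint speeds; "joint_efforts": joint torques, N m; "position": TCP position; "ee_rot": TCP orientation; "force": force on the tool from outside, world axes, zero at the start; "wrist_torque": the same for the moment, N m; "grip_width": opening from 0.0 (shut) to 1.0 (fully open).
Only numpy, scipy, OpenCV 4.12 (cv2) and the standard library are available. Lean on these libraries where they do the work, as an engineer would, in place of code of your own. Each camera call takes 0.05 s, during which the arm holds its last target.

## Working session

There is one attempt and no reset: what is moved stays moved. The work goes in short steps, Python scripts to look and compute and a tool call to move; the robot and the scene stay as the last step left them, time stands still between calls to the robot, and variables do not carry over. Pictures are saved under pics/ and viewed, and the job is handed in when it is done.

Besides the shell and the picture viewer there is one more tool, called after ">>>" as a command line: name --pt "numbers of a row" for each row, then --argument value for the rest. apply_moves: Moves the arm, as the interface text tells. Its arguments: {"type":"object","properties":{"steps":{"type":"array","items":{"type":"array","items":{"type":"number"}}},"grip_force":{"type":"number"}},"required":["steps"]}

```bash
mkdir -p pics
cat > h.py <<'E'
import numpy as np, cv2
from bench import arm, optics, hand_in
def snap(n):
    s=optics.snapshot(n); s['R']=cv2.Rodrigues(np.array(s['rvec'],float))[0]; s['t']=np.array(s['tvec'],float).ravel(); return s
def cloud(s):
    z=s['range_z'].astype(float); v,u=np.mgrid[0:400,0:640]
    P=np.stack([(u-s['cx'])/s['fx']*z,(v-s['cy'])/s['fy']*z,z],-1)
    W=(P-s['t'])@s['R']; W[z==0]=np.nan; return W
def ray(s,u,v,h):
    d=np.array([(u-s['cx'])/s['fx'],(v-s['cy'])/s['fy'],1.])@s['R']; c=-s['t']@s['R']
    return c+d*(h-c[2])/d[2]
E
python3 - <<'E'
from h import *
print(arm.get_state())
for n in ('scene','top'):
    s=snap(n); cv2.imwrite(f'pics/{n}0.png',s['color'][:,:,::-1]); np.savez(f'{n}0.npz',**s)
    print(n,s['fx'],s['cx'],s['cy'],-s['t']@s['R'],s['R'][2])
E
```

```text
{'clock': 0.0, 'joint_pos': array([ 1.2394801 ,  0.41797499, -0.01027969,  1.61418727,  0.00468606,
        1.11068889, -0.05300343]), 'dq': array([ 9.85904955e-04, -7.85711416e-05, -6.67410716e-04, -7.22949849e-04,
        5.31283646e-04, -5.39726456e-04, -1.44183060e-04]), 'joint_efforts': array([ 1.01445487e-03, -8.51265836e+01,  6.39684051e-01, -4.26007068e+01,
       -4.87701106e-02,  1.85616006e-02,  1.47634029e-05]), 'position': array([ 178.46085114, -598.52836316,  165.21928588]), 'ee_rot': array([ 9.89520625e-01,  1.44390278e-01, -1.32923832e-04, -6.02913869e-04]), 'force': array([-0.02648975,  0.78248996, -0.01977171]), 'wrist_torque': array([-0.00627299, -0.03954663, -0.02084897]), 'grip_width': 0.9995598661751152}
scene 366.7514548619811 321.1541773292151 207.30429530966975 [ 946.45936441 -191.86424277  690.06383202] [-0.46250387  0.3321148  -0.82206443]
top 517.2695954378646 324.5848698536273 207.01124562129513 [ 482.66788708   72.63795471 1193.20243798] [ 0.08877674  0.00126033 -0.99605075]
```

View pics/scene0.png

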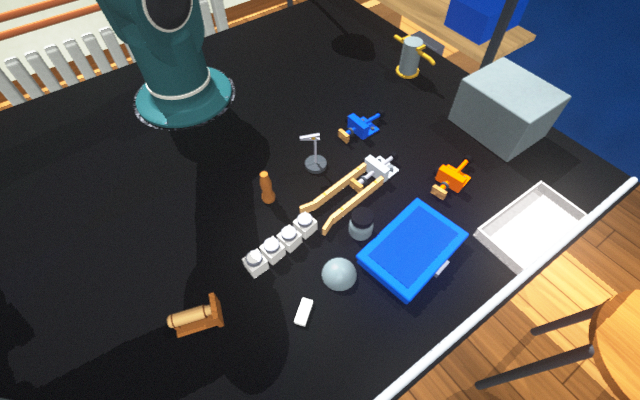

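View pics/top0.png

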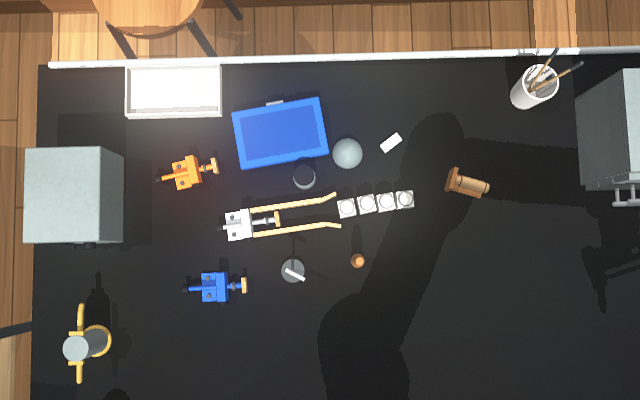

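The scene view shows the pusher at (195,317), the row from (256,262) to (305,225), and the rack running up to the white stop at (380,168). In the top view the pusher is at (467,183), the pots are at (346..405, 200), and the rack runs to the stop at (238,224). The blue and orange stops are decoys.

Run:
```python
from h import *
s=snap('top'); c=s['color'][:,:,::-1][150:270,210:510]
im=cv2.resize(c,None,fx=2.66,fy=2.66,interpolation=cv2.INTER_CUBIC); cv2.imwrite('pics/topz.png',im)
W=cloud(s)
for u,v in [(346,208),(366,203),(386,201),(404,199),(255,209),(320,201),(256,235),(325,224),(277,219),(238,225),(455,180),(488,187),(470,182),(357,261),(293,270),(304,178),(348,153),(390,143)]:
    print(u,v,W[v,u].round(1), ray(s,u,v,0).round(1))
# table plane
m=(np.abs(W[...,2])<15); print('table z', np.nanmedian(W[...,2][m]))
```

```text
346 208 [581.7  26.4  43. ] [585.4  24.6   0. ]
366 203 [591.8 -18.7  42.3] [595.8 -22.    0. ]
386 201 [594.7 -62.9  46.8] [599.3 -68.5   0. ]
404 199 [ 598.3 -103.5   44.9] [ 602.8 -110.3    0. ]
255 209 [586.1 231.5  28.2] [588.6 235.4   0. ]
320 201 [600.8  84.2  24.3] [603.3  84.4   0. ]
256 235 [527.5 230.9  22.6] [528.4 233.9   0. ]
325 224 [548.3  74.2  23.7] [549.6  74.2   0. ]
277 219 [562.2 182.2  28.3] [564.1 184.8   0. ]
238 225 [551.2 271.2  23.6] [552.6 275.2   0. ]
455 180 [ 637.3 -217.8   50.2] [ 644.1 -230.5    0. ]
488 187 [ 619.6 -290.2   50.5] [ 625.7 -306.3    0. ]
470 182 [ 632.3 -251.7   47.3] [ 638.5 -265.1    0. ]
357 261 [464.3   8.3  91. ] [462.8   3.    0. ]
293 270 [446.7 148.8  22.2] [446.1 150.3   0. ]
304 178 [648.9 117.8  62.3] [658.1 120.3   0. ]
348 153 [708.   17.7  32.4] [714.3  16.2   0. ]
390 143 [733.5 -81.6   9. ] [735.4 -82.8   0. ]
table z -0.29202023587877846
```

View pics/topz.png

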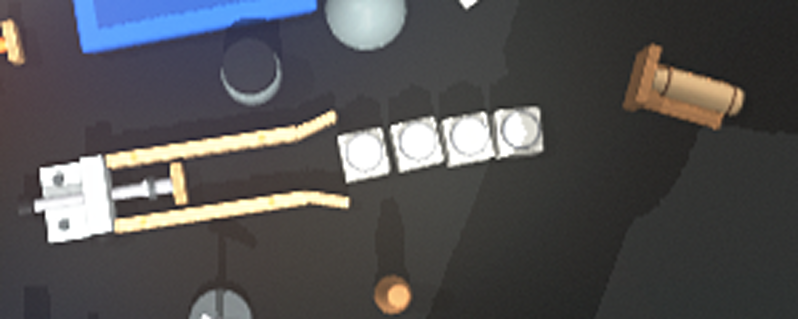

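```bash
cat > meas.py <<'E'
from h import *
def wood(s):
    h=cv2.cvtColor(s['color'],cv2.COLOR_RGB2HSV); return (h[...,0]>8)&(h[...,0]<28)&(h[...,1]>60)&(h[...,2]>110)
def rays(s,u,v,h):
    d=np.stack([(u-s['cx'])/s['fx'],(v-s['cy'])/s['fy'],np.ones(len(u))],-1)@s['R']; c=-s['t']@s['R']
    return c+d*((h-c[2])/d[:,2])[:,None]
def rack(s,n):
    W=cloud(s); m=wood(s)&(W[...,2]>18)&(W[...,2]<32)&(W[...,0]>490)&(W[...,0]<640)&(W[...,1]>20)&(W[...,1]<300)
    v,u=np.nonzero(m); P=rays(s,u.astype(float),v.astype(float),26)
    return P
E
python3 - <<'E'
from meas import *
for n in ('top','scene'):
    s=snap(n); P=rack(s,n); print(n,len(P))
    # approx axis
    a=np.array([-0.14,0.99]); a/=np.linalg.norm(a); 
    for it in range(4):
        nrm=np.array([-a[1],a[0]])  # left of push
        c0=np.array([566,170.])
        x=(P[:,:2]-c0)@a; y=(P[:,:2]-c0)@nrm
        d=[]; off=[]
        for sg in (1,-1):
            k=(x>-70)&(x<70)&(np.abs(y*sg-26)<9)
            p=np.polyfit(x[k],y[k],1); d.append(p[0]); off.append(p[1])
        th=np.mean(d); a=a*np.cos(th)+nrm*np.sin(th); print(d,off,k.sum())
    c=c0+nrm*np.mean(off); 
    print('axis',a,np.degrees(np.arctan2(a[1],a[0])),'centre',c)
    for sg in (1,-1):
        k=(np.sign(y)==sg)&(np.abs(y)<50)&(np.abs(y)>15); xx=np.arange(-160,130,10)
        print(sg,[(int(q),round(float(np.median(y[k&(abs(x-q)<6)])),1)) for q in xx if (k&(abs(x-q)<6)).sum()>0], x[k].min(),x[k].max())
    k=np.abs(y)<15; print('pad',np.sort(x[k]).round(0)[:30])
E
```

```text
top 347
[np.float64(-0.01252566339063814), np.float64(-0.027261632349716226)] [np.float64(30.49988203589688), np.float64(-24.2400074918942)] 104
[np.float64(-0.004559987351106563), np.float64(-0.006667162812379426)] [np.float64(30.791149412505714), np.float64(-24.211382298914398)] 103
[np.float64(-0.001974010813246878), np.float64(-0.0010929802674864305)] [np.float64(30.696858291328596), np.float64(-24.210756797756424)] 103
[np.float64(-0.0018288855089462256), np.float64(0.0004297279509449068)] [np.float64(30.649347595856387), np.float64(-24.210716737672506)] 103
axis [-0.11250364  0.99365131] 96.45965974559147 centre [562.80137716 169.63557751]
1 [(-120, 37.3), (-110, 35.6), (-100, 32.9), (-90, 31.6), (-80, 32.1), (-70, 32.3), (-60, 29.3), (-50, 32.7), (-40, 32.9), (-30, 33.2), (-20, 33.1), (-10, 33.2), (0, 33.3), (10, 25.2), (20, 33.0), (30, 33.7), (40, 33.8), (50, 32.4), (60, 33.7), (70, 33.0)] -123.54256845700519 71.66436478051538
-1 [(-130, -33.4), (-120, -32.9), (-110, -30.3), (-100, -26.4), (-90, -23.9), (-80, -23.6), (-70, -23.4), (-60, -25.1), (-50, -23.5), (-40, -23.0), (-3
[... 1025 characters left out ...]
3.1), (-80, 22.6), (-70, 22.5), (-60, 23.6), (-50, 21.5), (-40, 21.2), (-30, 21.7), (-20, 22.1), (-10, 21.6), (0, 21.3), (10, 20.5), (20, 20.2), (30, 21.1), (40, 22.0), (50, 22.5), (60, 20.7), (70, 23.8)] -130.28073585344637 70.82796658538113
-1 [(-130, -38.0), (-120, -37.6), (-110, -34.9), (-100, -32.3), (-90, -32.6), (-80, -33.5), (-70, -32.8), (-60, -32.2), (-50, -33.0), (-40, -33.6), (-30, -34.0), (-20, -33.5), (-10, -34.0), (0, -33.2), (10, -22.8), (20, -33.4), (30, -34.4), (40, -33.6), (50, -34.0), (60, -35.3), (70, -30.1)] -132.88619885389102 70.31865302350944
pad [ 3.  4.  4.  4.  4.  5.  5.  5.  5.  5.  6.  6.  6.  6.  7.  7.  7.  7.
  8.  8.  8.  8.  9.  9.  9.  9. 10. 10. 10. 10.]
```

Run:
```python
from meas import *
for n in ('top','scene'):
    s=snap(n); W=cloud(s)
    k=(W[...,0]>540)&(W[...,0]<580)&(W[...,1]>-250)&(W[...,1]<-130); print(n,'table',np.median(W[k][:,2]),W[k][:,2].std())
    m=(W[...,0]>500)&(W[...,0]<640)&(W[...,1]>20)&(W[...,1]<300)&wood(s)
    P=W[m]; print(np.histogram(P[:,2],bins=range(-4,40,2)))
    P=P[(P[:,2]>23.5)&(P[:,2]<29)]
    a=np.array([-0.125,0.99]); a/=np.linalg.norm(a); c0=np.array([566,170.])
    for it in range(4):
        nrm=np.array([-a[1],a[0]])
        x=(P[:,:2]-c0)@a; y=(P[:,:2]-c0)@nrm
        d=[]; off=[]; ns=[]
        for sg in (1,-1):
            k=(x>-90)&(x<70)&(np.abs(y*sg-26)<10)
            p=np.polyfit(x[k],y[k],1); d.append(p[0]); off.append(p[1]); ns.append((k.sum(),y[k].min(),y[k].max()))
        th=np.mean(d); a=a*np.cos(th)+nrm*np.sin(th)
    print(d,off,ns)
    c=c0+nrm*np.mean(off); print('axis',a,np.degrees(np.arctan2(a[1],a[0])),'centre',c)
    for sg in (1,-1):
        k=(np.sign(y)==sg)&(np.abs(y)<50)&(np.abs(y)>15); xx=np.arange(-160,130,10)
        print(sg,[(int(q),round(float(np.median(y[k&(abs(x-q)<6)])),1)) for q in xx if (k&(abs(x-q)<6)).sum()>0], x[k].min(),x[k].max())
    # pots: z>40
    k=(W[...,2]>40)&(W[...,2]<50)&(W[...,0]>560)&(W[...,0]<625)&(W[...,1]>-140)&(W[...,1]<60)
    cc,lab,st,ce=cv2.connectedComponentsWithStats(k.astype(np.uint8))
    for i in range(1,cc):
        if st[i,4]>20:
            Q=W[lab==i]; print('pot',ce[i].round(1),Q.mean(0).round(1),(Q.min(0)+Q.max(0))[:2]/2, Q.max(0)-Q.min(0))
            q=Q[:,:2].mean(0)-c; print('   rack', q@a,q@nrm)
```

```text
top table -0.34241279776803246 2.3026223148183576
(array([ 30,  52,  51,  25,  11,  10,  14,   7,  15,  14,  11,  14,  18,
        60,  99, 100,  37,  13,   1,   0,   0]), array([-4, -2,  0,  2,  4,  6,  8, 10, 12, 14, 16, 18, 20, 22, 24, 26, 28,
       30, 32, 34, 36, 38]))
[np.float64(0.0045662839947330745), np.float64(-0.0045662472181831545)] [np.float64(31.175683648193303), np.float64(-24.34057893324565)] [(np.int64(81), np.float64(16.34271263443954), np.float64(34.920904832857126)), (np.int64(80), np.float64(-31.62639104936874), np.float64(-20.529960146995563))]
axis [-0.12059892  0.99270131] 96.92666943171987 centre [562.60739128 169.58784693]
1 [(-120, 38.1), (-110, 36.3), (-100, 35.5), (-90, 32.9), (-80, 32.7), (-70, 32.6), (-60, 30.8), (-50, 33.2), (-40, 32.9), (-30, 33.5), (-20, 33.3), (-10, 32.9), (0, 33.3), (10, 25.1), (20, 33.1), (30, 33.9), (40, 34.2), (50, 31.1), (60, 33.5), (70, 32.4)] -123.19036364101471 71.8136678757239
-1 [(-130, -32.8), (-120, -34.8), (-110, -31.7), (-100, -25.8), (-90, -23.6), (-80, -23.1), (-70, -23.0), (-60, -25.8), (-50, -23.3), (-40, -22.8), 
[... 2008 characters left out ...]
, (40, -32.4), (50, -31.4), (60, -32.5), (70, -31.8)] -128.43695750087775 71.42677643842676
pot [304.7 219. ] [586.9  23.7  44.3] [585.13843008  24.33620161] [32.60750448 31.95579871  8.51535141]
   rack -147.7574129469558 1.5569596059054496
pot [288.6 232.6] [594.7 -21.6  44.4] [593.66413813 -20.78090594] [32.27721608 31.86708573  7.2997995 ]
   rack -193.75957400469335 -0.18145617533584432
pot [271.4 244.6] [597.8 -64.7  44.4] [596.51884733 -64.2563431 ] [31.60012808 32.30244491  7.24550458]
   rack -236.88083845393854 2.5681336101462855
pot [253.7 257.8] [ 602.4 -108.1   44.3] [ 600.69540954 -107.8612651 ] [32.33319312 31.11153838  7.62635452]
   rack -280.5061937880366 3.7721935615124806
```

```bash
cat >> meas.py <<'E'
def pusher(s,c,box=90):
    W=cloud(s); h=cv2.cvtColor(s['color'],cv2.COLOR_RGB2HSV)
    m=(h[...,1]>70)&(h[...,2]>50)&(np.hypot(W[...,0]-c[0],W[...,1]-c[1])<box)&(W[...,2]>3)&(W[...,2]<56)
    return m,W
E
python3 - <<'E'
from meas import *
for n in ('top','scene'):
    s=snap(n); m,W=pusher(s,(632,-252)); P=W[m]; print(n,len(P))
    v,u=np.nonzero(m); print(u.min(),u.max(),v.min(),v.max())
    a=np.array([np.cos(1.337),np.sin(1.337)])
    Q=P[P[:,2]>42]; 
    for it in range(3):
        nr=np.array([-a[1],a[0]]); x=Q[:,:2]@a; y=Q[:,:2]@nr
        bl=x>x.max()-9; hd=(x<x.max()-18)
        p=np.polyfit(x[hd],y[hd],1); q=np.polyfit(y[bl],x[bl],1)
        print('handle slope',p[0],'blade slope',q[0]); th=p[0]; 
        a=a*np.cos(th)+nr*np.sin(th)
    print(np.degrees(np.arctan2(a[1],a[0])),'blade ctr',Q[bl].mean(0),'yrange',np.ptp(y[bl]),'handle x',x[hd].min()-x.max(),'handle mid',Q[hd].mean(0), 'y',y[hd].mean(),y[bl].mean(), (y[bl].min()+y[bl].max())/2, np.ptp(y[hd]))
    u0,v0=u.min()-8,v.min()-8; c=s['color'][v0:v.max()+8,u0:u.max()+8,::-1]
    cv2.imwrite(f'pics/push_{n}.png',cv2.resize(c,None,fx=6,fy=6,interpolation=cv2.INTER_CUBIC))
E
```

```text
top 727
444 489 166 198
handle slope -0.054385465742434864 blade slope 0.03743838373349046
handle slope -0.0009030366332825224 blade slope 0.011379136613058331
handle slope -7.510148500104929e-05 blade slope 0.010502789454014493
73.43235636913771 blade ctr [ 641.80115376 -212.97665818   48.90829181] yrange 50.724280941047596 handle x -88.82905449172539 handle mid [ 627.1341183  -259.33932262   45.98909906] y -675.0424901945156 -675.8840760474586 -676.7303975951186 21.60884079452353
scene 1299
167 223 293 337
handle slope -0.07452082312834941 blade slope 0.03245675664119224
handle slope -0.0042234763204185765 blade slope -0.005975497580009133
handle slope -0.00030125147426169144 blade slope -0.0009526802322586202
72.07548075181504 blade ctr [ 646.45557822 -215.10950062   48.76302311] yrange 49.77543194301779 handle x -87.88889458801839 handle mid [ 631.04126783 -261.45294173   45.54920954] y -680.8615735040071 -681.2795944125036 -679.4655642337432 21.183811160389837
```

View pics/push_top.png

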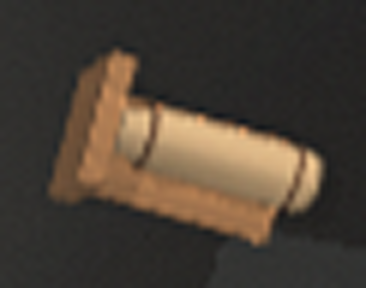

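View pics/push_scene.png

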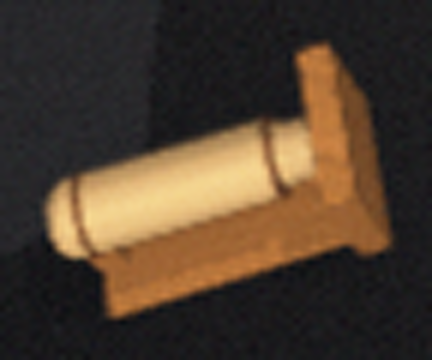

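>>> apply_moves --pt "1 0.3 -0.11 0 0 0 0" --pt "1 0.6 -0.22 0 0 0 0" --pt "1 0.884 -0.329 0 0 0 0" --grip_force 40

```text
clock: 0.75
position: [270.1, -529.8, 165.8]
ee_rot: [0.99, 0.144, 0.0, -0.0]
force: [-0.0, -1.0, -0.1]
grip_width: 1.003
```

>>> apply_moves --pt "1 0.3 -0.11 0 0 0 0" --pt "1 0.6 -0.22 0 0 0 0" --pt "1 0.884 -0.329 0 0 0 0"

```text
clock: 1.05
position: [360.6, -461.5, 166.0]
ee_rot: [0.989, 0.145, 0.0, 0.0]
force: [0.7, -0.5, -0.1]
grip_width: 1.0
```

>>> apply_moves --pt "1 0.3 -0.11 0 0 0 0" --pt "1 0.6 -0.22 0 0 0 0" --pt "1 0.884 -0.329 0 0 0 0"

```text
clock: 1.35
position: [451.0, -393.3, 166.0]
ee_rot: [0.99, 0.144, 0.0, 0.0]
force: [-0.3, -0.6, -0.1]
grip_width: 0.999
```

>>> apply_moves --pt "1 0.3 -0.11 0 0 0 0" --pt "1 0.6 -0.22 0 0 0 0" --pt "1 0.884 -0.329 0 0 0 0"

```text
clock: 1.65
position: [541.4, -325.1, 165.9]
ee_rot: [0.99, 0.144, 0.0, -0.0]
force: [0.8, 0.2, -0.9]
grip_width: 0.999
```

>>> apply_moves --pt "1 0.3 -0.11 0 0 0 0" --pt "1 0.6 -0.22 0 0 0 0" --pt "1 0.884 -0.329 0 0 0 0" --pt "1 0.884 -0.329 0 0 0 0"

```text
clock: 2.05
position: [633.8, -253.1, 165.3]
ee_rot: [0.989, 0.147, 0.001, -0.001]
force: [-0.2, 0.5, 0.0]
grip_width: 1.0
```

>>> apply_moves --pt "1 0 0 0 0 0 -0.045" --pt "1 0 0 0 0 0 -0.09" --pt "1 0 0 0 0 0 -0.135" --pt "1 0 0 0 0 0 -0.18" --pt "1 0 0 0 0 0 -0.225" --pt "1 0 0 0 0 0 -0.27" --pt "1 0 0 0 0 0 -0.312" --pt "1 0 0 0 0 0 -0.312" --pt "1 0 0 0 0 0 -0.312"

```text
clock: 2.95
position: [630.2, -258.6, 165.8]
ee_rot: [0.806, 0.591, -0.0, -0.0]
force: [1.5, 0.0, 0.9]
grip_width: 0.999
```

Run:
```python
from h import *
from scipy.spatial.transform import Rotation as R
st=arm.get_state(); r=R.from_quat(st['ee_rot']).as_matrix(); print(st['position'],np.degrees(np.arctan2(r[1,0],r[0,0])),r[:,2],st['joint_pos'].round(2),st['force'])
for n in ('top','scene'):
    s=snap(n); cv2.imwrite(f'pics/{n}1.png',s['color'][:,:,::-1])
```

```text
[ 630.24759171 -258.56799718  165.78070651] 72.50437956953053 [-1.18016434e-04  8.63016263e-05 -9.99999989e-01] [ 0.61  0.55 -0.4   1.45  0.22  1.19 -0.12] [1.48362475 0.04574748 0.85335365]
```

View pics/scene1.png

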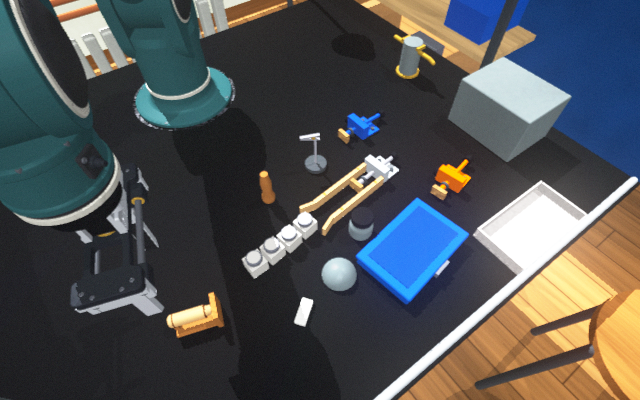

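>>> apply_moves --pt "1 0 0 0.3 0 0 0" --pt "1 0 0 0.6 0 0 0" --pt "1 0 0 0.75 0 0 0" --pt "1 0 0 0.75 0 0 0"

```text
clock: 3.45
position: [628.9, -257.6, 73.1]
ee_rot: [0.806, 0.592, -0.001, -0.002]
force: [-0.3, 0.5, -0.0]
grip_width: 1.0
```

Run:
```python
from h import *
st=arm.get_state(); print(st['position'])
for n in ('top','scene'):
    s=snap(n); p=s['R']@st['position']+s['t']; p=p/p[2]*s['fx']+[s['cx'],s['cy'],0]; print(n,p)
    u,v=int(p[0]),int(p[1]); c=s['color'][max(v-70,0):v+60,max(u-90,0):u+90,::-1]
    cv2.imwrite(f'pics/{n}2.png',cv2.resize(c,None,fx=4,fy=4))
```

```text
[ 628.90049277 -257.60552937   73.14360987]
top [476.04433333 181.85094942 517.26959544]
scene [183.41802912 307.32732041 366.75145486]
```

View pics/scene2.png

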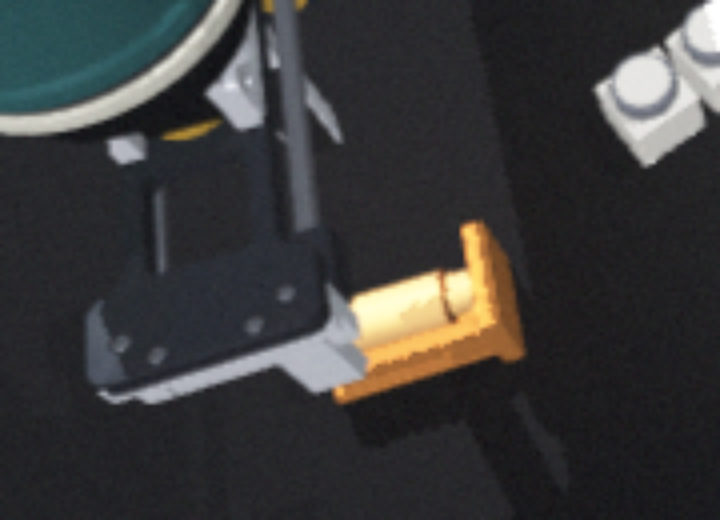

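View pics/top2.png

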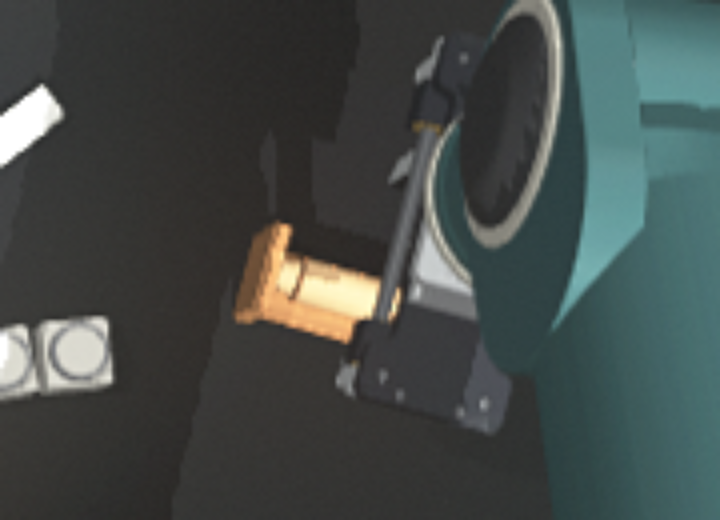

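>>> apply_moves --pt "1 0 0 0.2 0 0 0" --pt "1 0 0 0.38 0 0 0" --pt "1 0 0 0.49 0 0 0" --pt "1 0 0 0.49 0 0 0" --pt "1 0 0 0.49 0 0 0"

```text
clock: 4.05
position: [631.2, -258.4, 18.3]
ee_rot: [0.805, 0.593, 0.0, 0.001]
force: [0.2, -1.4, 0.5]
grip_width: 0.998
```

>>> apply_moves --pt "0.7 0 0 0 0 0 0" --pt "0.5 0 0 0 0 0 0" --pt "0.35 0 0 0 0 0 0" --pt "0.25 0 0 0 0 0 0" --pt "0.15 0 0 0 0 0 0" --pt "0 0 0 0 0 0 0" --pt "0 0 0 0 0 0 0" --pt "0 0 0 0 0 0 0" --pt "0 0 0 0 0 0 0" --pt "0 0 0 0 0 0 0"

```text
clock: 5.05
position: [630.5, -258.1, 17.0]
ee_rot: [0.805, 0.593, -0.0, -0.0]
force: [-0.8, 0.1, -0.3]
grip_width: 0.185
```

```bash
cat > pose.py <<'E'
from h import *
from scipy.spatial.transform import Rotation as R
st=arm.get_state(); r=R.from_quat(st['ee_rot']).as_matrix(); print(st['clock'],st['position'].round(2),'yaw',np.degrees(np.arctan2(r[1,0],r[0,0])).round(2),r[:,2].round(4),'F',st['force'].round(2),'g',st['grip_width'])
E
python3 pose.py
python3 - <<'E'
from meas import *
for n in ('top','scene'):
    s=snap(n)
    m,W=pusher(s,(632,-252)); v,u=np.nonzero(m); c=s['color'][v.min()-30:v.max()+30,u.min()-30:u.max()+30,::-1]
    cv2.imwrite(f'pics/{n}3.png',cv2.resize(c,None,fx=5,fy=5))
E
```

```text
5.05 [ 630.45 -258.15   17.01] yaw 72.76 [-1.e-04  1.e-04 -1.e+00] F [-0.75  0.06 -0.25] g 0.1851213836531069
```

View pics/scene3.png

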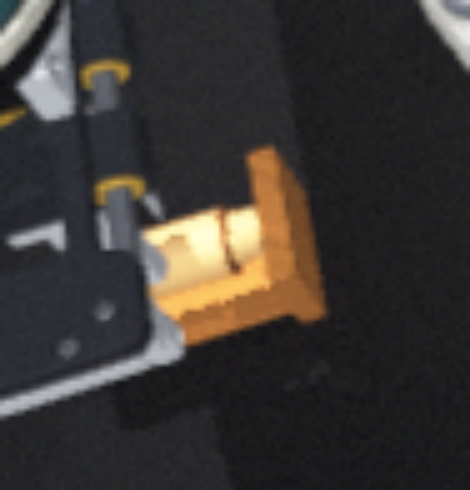

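>>> apply_moves --pt "0 0 0 0 0 0 0" --pt "0 0 0 0 0 0 0" --pt "0 0 0 0 0 0 0"

```text
clock: 5.45
position: [630.5, -258.2, 17.0]
ee_rot: [0.805, 0.593, -0.0, -0.0]
force: [0.5, 0.6, 0.4]
grip_width: 0.003
```

```bash
python3 pose.py
python3 - <<'E'
from meas import *
for n in ('top','scene'):
    s=snap(n); cv2.imwrite(f'pics/{n}4.png',s['color'][:,:,::-1])
    m,W=pusher(s,(632,-252)); v,u=np.nonzero(m); c=s['color'][v.min()-30:v.max()+30,u.min()-30:u.max()+30,::-1]
    cv2.imwrite(f'pics/{n}4z.png',cv2.resize(c,None,fx=5,fy=5))
E
```

```text
5.45 [ 630.48 -258.17   17.01] yaw 72.76 [-1.e-04  1.e-04 -1.e+00] F [0.51 0.57 0.38] g 0.0027548545532005185
```

View pics/scene4z.png

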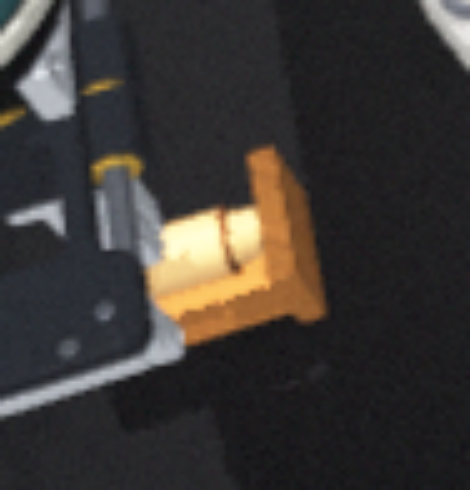

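View pics/top4z.png

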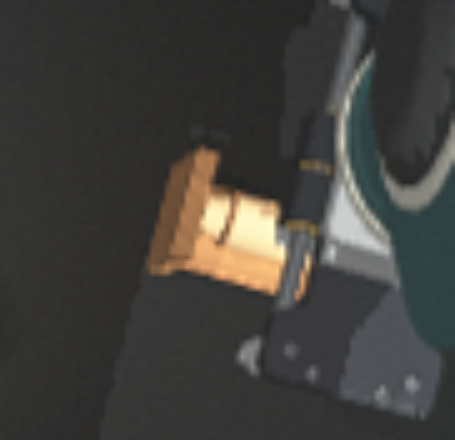

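Run:
```python
from meas import *
for n in ('top','scene'):
    s=snap(n); m,W=pusher(s,(632,-252)); P=W[m&(W[...,2]>42)&(np.abs((W[...,:2]@np.array([.296,.955]))-(644*.296-214*.955))<7)]
    print(n,P.mean(0),len(P))
    st=arm.get_state(); p=s['R']@(st['position']+[0,0,25])+s['t']; p=p/p[2]*s['fx']+[s['cx'],s['cy'],0]
    u,v=int(p[0]),int(p[1]); c=s['color'][max(v-35,0):v+35,max(u-45,0):u+45,::-1]
    c=(255*(c/255.)**0.6).astype(np.uint8)
    cv2.imwrite(f'pics/{n}5z.png',cv2.resize(c,None,fx=8,fy=8,interpolation=cv2.INTER_CUBIC)); print(p)
```

```text
top [ 641.93531661 -213.95524619   48.82973842] 113
[472.25918055 183.06473566 517.26959544]
scene [ 646.3600686  -215.51911314   48.63283655] 173
[188.93219858 314.17842519 366.75145486]
```

View pics/scene5z.png

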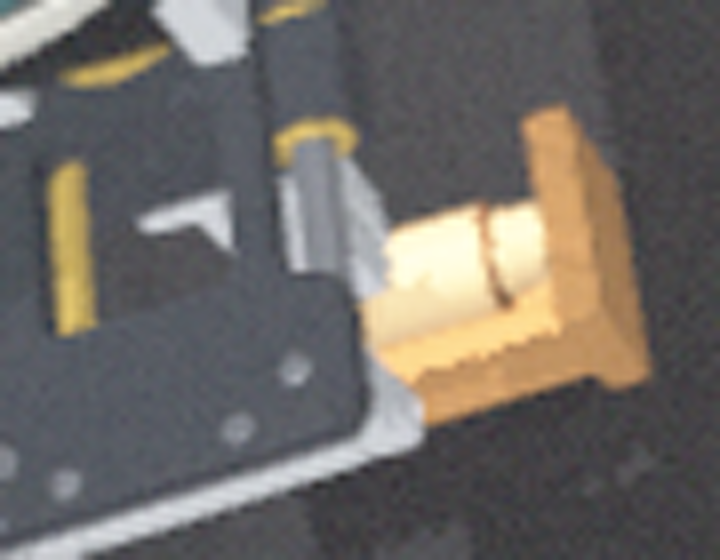

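View pics/top5z.png

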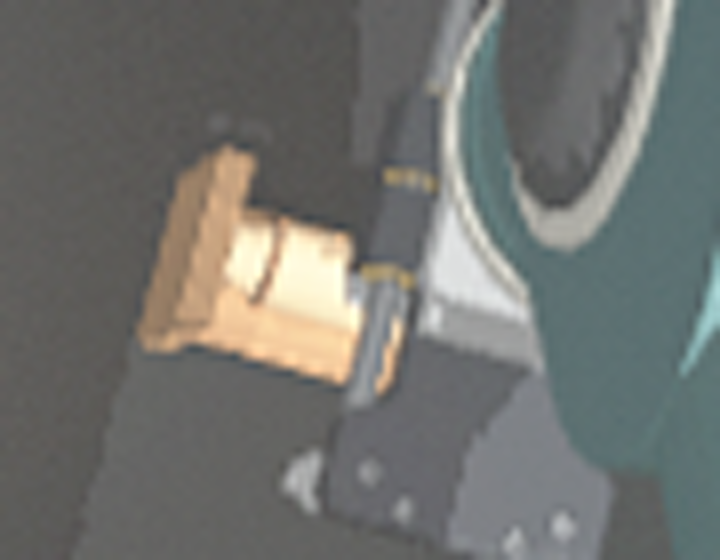

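>>> apply_moves --pt "0 0 0 -0.05 0 0 0" --pt "0 0 0 -0.1 0 0 0" --pt "0 0 0 -0.1 0 0 0" --pt "0 0 0 -0.1 0 0 0"

```text
clock: 6.05
position: [630.6, -258.2, 29.4]
ee_rot: [0.805, 0.593, 0.0, 0.0]
force: [0.6, 0.5, -0.6]
grip_width: 0.004
```

```bash
python3 pose.py
python3 - <<'E'
from meas import *
for n in ('top','scene'):
    s=snap(n); m,W=pusher(s,(632,-252)); P=W[m&(W[...,2]>42)&(np.abs((W[...,:2]@np.array([.296,.955]))-(644*.296-214*.955))<7)]
    print(n,P.mean(0),len(P))
    st=arm.get_state(); p=s['R']@(st['position']+[0,0,25])+s['t']; p=p/p[2]*s['fx']+[s['cx'],s['cy'],0]
    u,v=int(p[0]),int(p[1]); c=s['color'][max(v-35,0):v+35,max(u-45,0):u+45,::-1]
    c=(255*(c/255.)**0.6).astype(np.uint8)
    cv2.imwrite(f'pics/{n}6z.png',cv2.resize(c,None,fx=8,fy=8,interpolation=cv2.INTER_CUBIC)); print(p)
E
```

```text
6.05 [ 630.6  -258.25   29.36] yaw 72.76 [ 4.e-04 -2.e-04 -1.e+00] F [ 0.64  0.54 -0.61] g 0.004481156454262643
top [ 641.72095052 -213.84676965   48.8280117 ] 113
[473.80624711 182.33836984 517.26959544]
scene [ 646.21926839 -215.45017497   48.7603969 ] 175
[186.85700902 311.9254941  366.75145486]
```

View pics/scene6z.png

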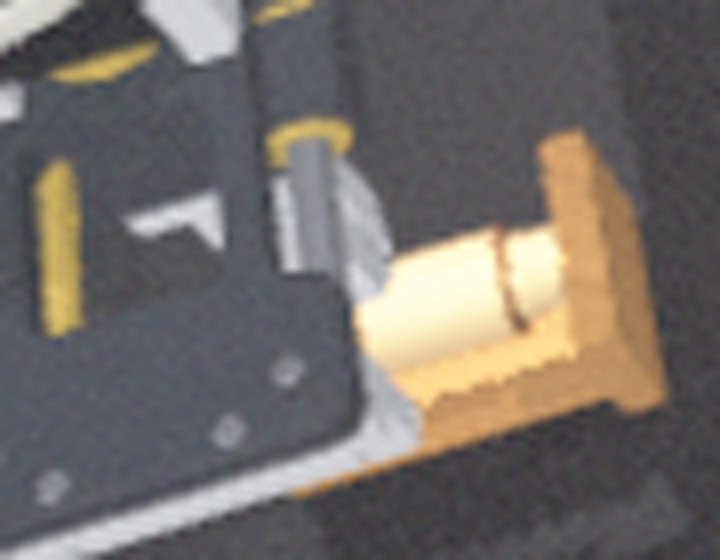

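Run:
```python
from meas import *
st=arm.get_state()
for n in ('top','scene'):
    s=snap(n); W=cloud(s); d=W-st['position']; a=np.array([.296,.955]);nr=np.array([-.955,.296])
    x=d[...,:2]@a; y=d[...,:2]@nr; z=W[...,2]
    h=cv2.cvtColor(s['color'],cv2.COLOR_RGB2HSV)
    k=(abs(x)<60)&(abs(y)<110)&(z>8)&(z<150)
    print(n,s['R'][2])
    st2=np.stack([x[k],y[k],z[k],h[k][:,1]],-1)
    g=st2[st2[:,3]<70]
    for zz in range(10,150,10):
        q=g[(g[:,2]>zz)&(g[:,2]<zz+10)]
        if len(q)>3: print(zz,len(q),'x',q[:,0].min().round(),q[:,0].max().round(),'y',q[:,1].min().round(),q[:,1].max().round(), 'yhist',np.histogram(q[:,1],bins=range(-110,111,20))[0])
    st_=st['position']+[0,0,40]; p=s['R']@st_+s['t']; p=p/p[2]*s['fx']+[s['cx'],s['cy'],0]; u,v=int(p[0]),int(p[1])
    c=s['color'][max(v-75,0):v+60,max(u-100,0):u+70,::-1]; c=(255*(c/255.)**0.5).astype(np.uint8)
    cv2.imwrite(f'pics/{n}7.png',cv2.resize(c,None,fx=4,fy=4,interpolation=cv2.INTER_CUBIC))
```

```text
top [ 0.08877674  0.00126033 -0.99605075]
40 66 x -2.0 38.0 y -5.0 8.0 yhist [ 0  0  0  0  0 66  0  0  0  0  0]
80 4 x -5.0 10.0 y 5.0 13.0 yhist [0 0 0 0 0 1 3 0 0 0 0]
90 4 x -3.0 10.0 y 10.0 13.0 yhist [0 0 0 0 0 1 3 0 0 0 0]
scene [-0.46250387  0.3321148  -0.82206443]
40 122 x -4.0 37.0 y -7.0 9.0 yhist [  0   0   0   0   0 122   0   0   0   0   0]
70 15 x 8.0 10.0 y -13.0 8.0 yhist [ 0  0  0  0  2 13  0  0  0  0  0]
80 27 x 4.0 10.0 y -14.0 9.0 yhist [ 0  0  0  0 12 15  0  0  0  0  0]
90 28 x 6.0 10.0 y -14.0 12.0 yhist [ 0  0  0  0  8 18  2  0  0  0  0]
100 11 x -2.0 10.0 y -13.0 7.0 yhist [0 0 0 0 4 7 0 0 0 0 0]
110 4 x 1.0 2.0 y -14.0 -13.0 yhist [0 0 0 0 4 0 0 0 0 0 0]
120 6 x -10.0 6.0 y -14.0 -12.0 yhist [0 0 0 0 6 0 0 0 0 0 0]
130 12 x -9.0 9.0 y -14.0 -12.0 yhist [ 0  0  0  0 12  0  0  0  0  0  0]
140 5 x -8.0 9.0 y -14.0 -13.0 yhist [0 0 0 0 5 0 0 0 0 0 0]
```

View pics/scene7.png

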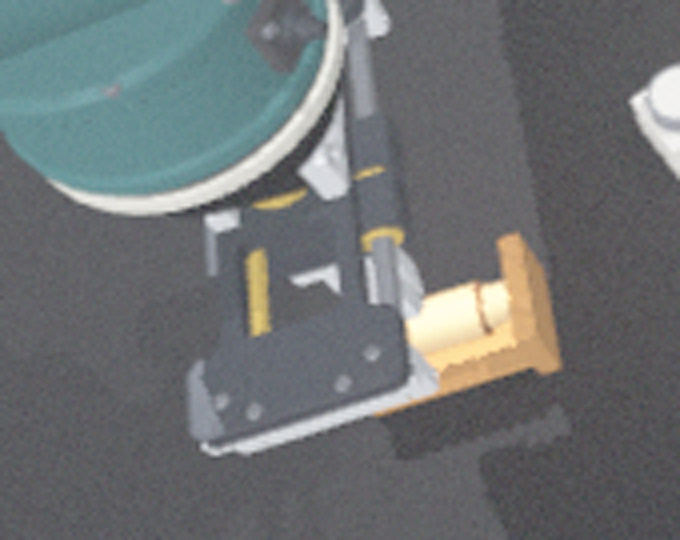

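View pics/top7.png

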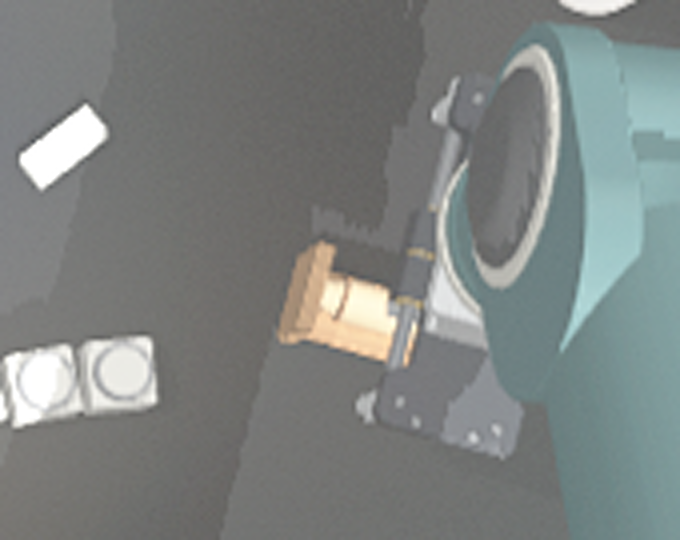

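Run:
```python
from meas import *
st=arm.get_state(); a=np.array([.296,.955,0]);nr=np.array([-.955,.296,0])
for n in ('top','scene'):
    s=snap(n); 
    p0=s['R']@(st['position']+[0,0,40])+s['t']; p0=p0/p0[2]*s['fx']+[s['cx'],s['cy'],0]; u,v=int(p0[0])-45,int(p0[1])-45
    c=s['color'][v:v+80,u:u+90,::-1]; c=(255*(c/255.)**0.6).astype(np.uint8); im=cv2.resize(c,None,fx=7,fy=7,interpolation=cv2.INTER_CUBIC)
    for z in range(0,100,20):
        for x in (-8,8):
            for y in (-12,12):
                q=s['R']@(st['position']+a*x+nr*y+[0,0,z])+s['t']; q=q/q[2]*s['fx']+[s['cx'],s['cy'],0]
                cv2.circle(im,(int((q[0]-u)*7),int((q[1]-v)*7)),3,(0,0,255) if x<0 else (0,255,0),-1)
        cv2.putText(im,str(z),(int((q[0]-u)*7)+5,int((q[1]-v)*7)),0,.5,(255,255,0))
    cv2.imwrite(f'pics/{n}8.png',im)
```

```text
(no output)
```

View pics/scene8.png

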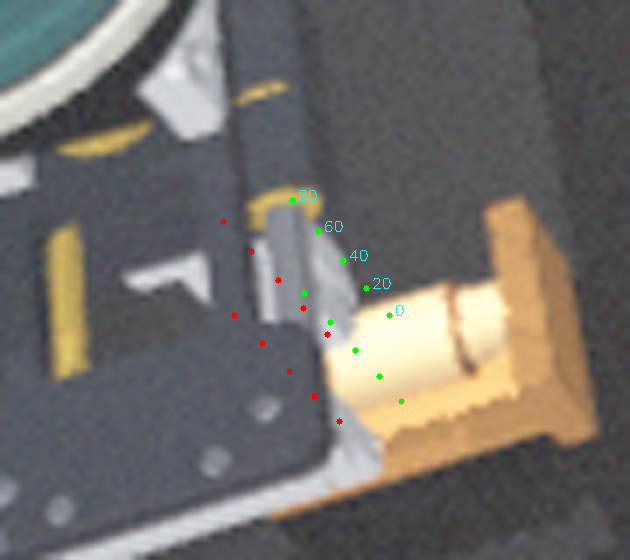

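View pics/top8.png

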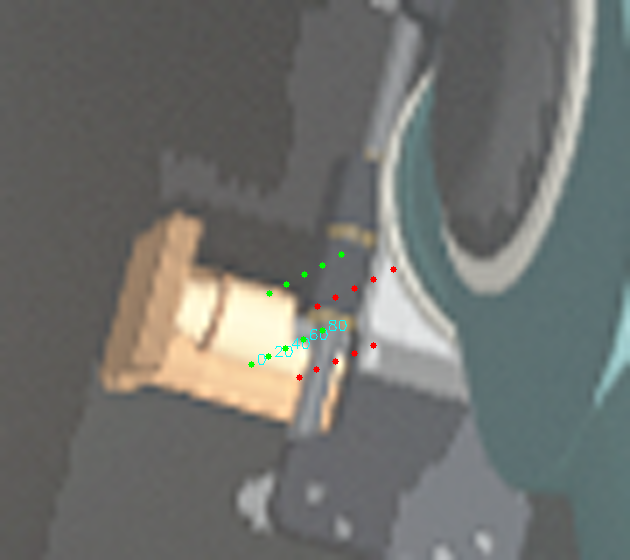

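>>> apply_moves --pt "1 0 0 0 0 0 0" --pt "1 0 0 0 0 0 0" --pt "1 0 0 0 0 0 0" --pt "1 0 0 0 0 0 0" --pt "1 0 0 0 0 0 0" --pt "1 0 0 0 0 0 0" --pt "1 0 0 0 0 0 0" --pt "1 0 0 0 0 0 0"

```text
clock: 7.15
position: [630.4, -258.2, 29.0]
ee_rot: [0.805, 0.593, -0.0, -0.0]
force: [0.6, 0.1, 0.4]
grip_width: 0.646
```

```bash
cat > fing.py <<'E'
from meas import *
import sys
from scipy.spatial.transform import Rotation as R
st=arm.get_state(); r=R.from_quat(st['ee_rot']).as_matrix(); a=r[:,0]; nr=-r[:,1]
print(st['clock'],st['position'],st['grip_width'])
for n in ('top','scene'):
    s=snap(n); W=cloud(s); d=W-st['position']; x=d@a; y=d@nr; z=W[...,2]; h=cv2.cvtColor(s['color'],cv2.COLOR_RGB2HSV)
    k=(abs(x)<14)&(abs(y)<75)&(z>6)&(z<150)&(h[...,1]<80)
    g=np.stack([x[k],y[k],z[k]],-1)
    for zz in range(10,150,10):
        q=g[(g[:,2]>zz)&(g[:,2]<zz+10)]
        if len(q)>2: print(n,zz,len(q),'x',q[:,0].min().round(),q[:,0].max().round(),'yhist',np.histogram(q[:,1],bins=range(-75,76,10))[0])
    p0=s['R']@(st['position']+[0,0,40])+s['t']; p0=p0/p0[2]*s['fx']+[s['cx'],s['cy'],0]; u,v=int(p0[0])-50,int(p0[1])-45
    c=s['color'][v:v+85,u:u+100,::-1]; c=(255*(c/255.)**0.6).astype(np.uint8); im=cv2.resize(c,None,fx=7,fy=7,interpolation=cv2.INTER_CUBIC)
    cv2.imwrite(f'pics/{n}{sys.argv[1]}.png',im)
E
python3 fing.py 9
```

```text
7.15 [ 630.44743484 -258.18707173   29.01728058] 0.6458897734023866
top 40 8 x -14.0 3.0 yhist [0 0 0 0 0 0 1 6 1 0 0 0 0 0 0]
top 70 12 x -7.0 10.0 yhist [0 0 0 1 7 0 0 0 0 0 0 4 0 0 0]
top 80 9 x -5.0 10.0 yhist [0 0 0 3 3 0 0 0 0 0 0 3 0 0 0]
top 90 10 x -2.0 10.0 yhist [0 0 0 4 4 0 0 0 0 0 0 2 0 0 0]
scene 40 8 x -3.0 1.0 yhist [0 0 0 0 0 0 3 5 0 0 0 0 0 0 0]
scene 60 3 x 3.0 9.0 yhist [0 0 0 0 0 0 0 0 0 0 2 1 0 0 0]
scene 70 18 x -8.0 9.0 yhist [ 0  0  0  0  0  0  0  0  0  0 15  3  0  0  0]
scene 80 20 x -8.0 10.0 yhist [ 0  0  0  0  0  0  0  0  0  0 15  5  0  0  0]
scene 90 16 x -4.0 10.0 yhist [ 0  0  0  0  0  0  0  0  0  0 10  6  0  0  0]
scene 100 11 x -4.0 10.0 yhist [0 0 0 0 0 0 0 0 0 0 8 3 0 0 0]
scene 110 4 x -0.0 2.0 yhist [0 0 0 0 0 0 0 0 0 0 4 0 0 0 0]
scene 120 4 x 3.0 5.0 yhist [0 0 0 0 0 0 0 0 0 0 4 0 0 0 0]
scene 130 8 x 5.0 9.0 yhist [0 0 0 0 0 0 0 0 0 0 8 0 0 0 0]
scene 140 9 x 8.0 10.0 yhist [0 0 0 0 0 0 0 0 0 0 2 7 0 0 0]
```

View pics/scene9.png

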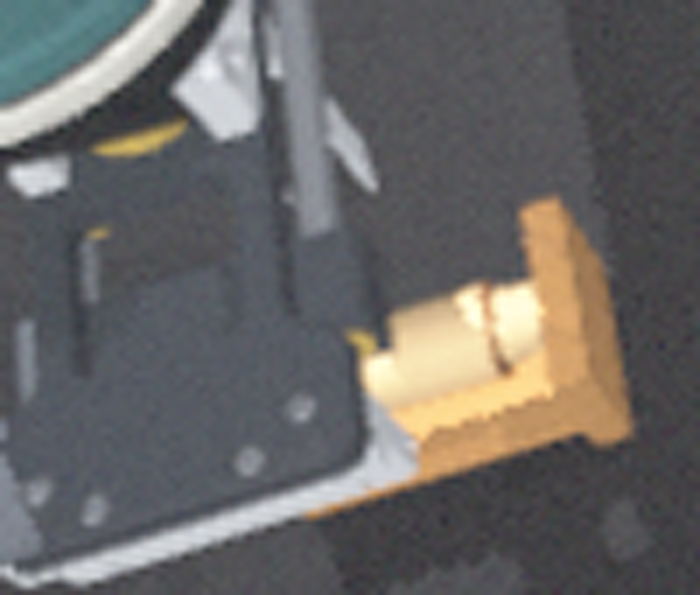

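View pics/top9.png

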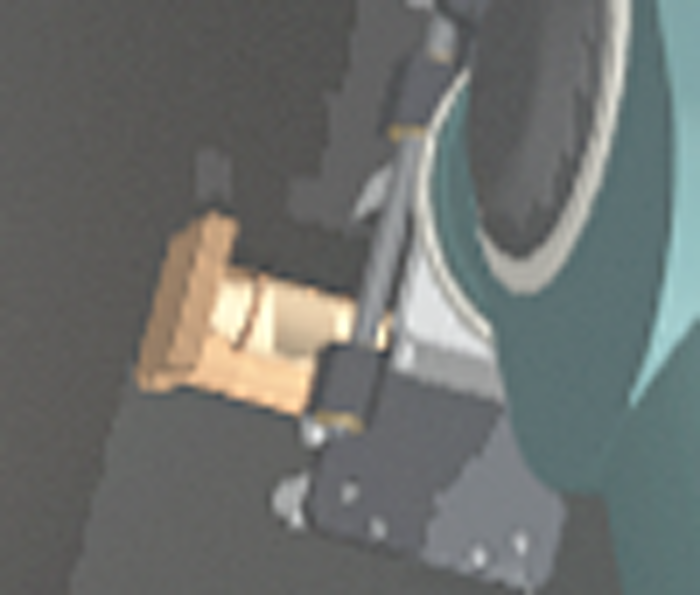

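The fingers shut above the handle. In both depth views the finger ends sit about 38 mm higher than the reported TCP z, while the worktop and pot heights read correctly. I'll go lower in guarded steps and check as I go.

>>> apply_moves --pt "1 0 0 0.06 0 0 0" --pt "1 0 0 0.12 0 0 0" --pt "1 0 0 0.18 0 0 0" --pt "1 0 0 0.18 0 0 0" --pt "1 0 0 0.18 0 0 0"

```text
clock: 7.75
position: [630.4, -258.0, 7.1]
ee_rot: [0.805, 0.593, -0.0, -0.0]
force: [0.1, 0.6, -1.1]
grip_width: 0.998
```

```bash
python3 pose.py; python3 fing.py 10
```

```text
7.75 [ 630.37 -258.05    7.13] yaw 72.77 [-5.e-04  3.e-04 -1.e+00] F [ 0.12  0.6  -1.14] g 0.9977600312780734
7.75 [ 630.36676088 -258.04611754    7.12832404] 0.9977600312780734
top 40 5 x 4.0 10.0 yhist [0 0 3 0 0 0 0 2 0 0 0 0 0 0 0]
top 50 9 x 4.0 10.0 yhist [0 1 7 0 0 0 0 1 0 0 0 0 0 0 0]
top 60 7 x 7.0 11.0 yhist [0 1 6 0 0 0 0 0 0 0 0 0 0 0 0]
top 70 3 x 9.0 10.0 yhist [0 1 2 0 0 0 0 0 0 0 0 0 0 0 0]
scene 40 7 x -10.0 9.0 yhist [0 0 0 0 0 0 0 0 0 0 0 0 7 0 0]
scene 50 40 x -10.0 10.0 yhist [ 0 16  5  0  0  0  0  0  0  0  0  1 16  2  0]
scene 60 46 x -10.0 10.0 yhist [ 0 26  3  0  0  0  0  0  0  0  0  0 15  2  0]
scene 70 42 x -9.0 10.0 yhist [ 0 29  0  0  0  0  0  0  0  0  0  0 11  2  0]
scene 80 24 x -9.0 10.0 yhist [ 0 20  0  0  0  0  0  0  0  0  0  0  4  0  0]
scene 90 3 x 1.0 3.0 yhist [0 0 0 0 0 0 0 0 0 0 0 0 3 0 0]
scene 100 4 x 5.0 6.0 yhist [0 0 0 0 0 0 0 0 0 0 0 1 3 0 0]
scene 110 9 x 7.0 9.0 yhist [0 0 0 0 0 0 0 0 0 0 0 1 7 1 0]
scene 120 4 x 9.0 9.0 yhist [0 0 0 0 0 0 0 0 0 0 0 0 3 1 0]
```

View pics/scene10.png

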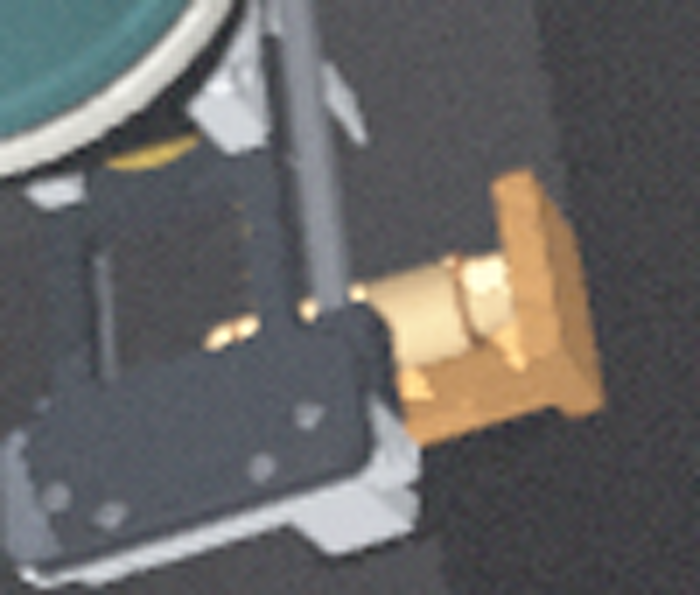

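>>> apply_moves --pt "1 0 0 0.06 0 0 0" --pt "1 0 0 0.12 0 0 0" --pt "1 0 0 0.12 0 0 0"

```text
clock: 8.15
position: [629.7, -257.9, -8.4]
ee_rot: [0.805, 0.593, -0.0, -0.001]
force: [-0.3, 0.4, -1.0]
grip_width: 1.001
```

```bash
python3 pose.py; python3 fing.py 11 | grep -E " (10|20|30|40|50) "
```

```text
8.15 [ 629.7  -257.92   -8.35] yaw 72.77 [-1.6e-03  7.0e-04 -1.0e+00] F [-0.3   0.43 -0.98] g 1.0006249221769918
top 30 4 x 6.0 9.0 yhist [0 0 4 0 0 0 0 0 0 0 0 0 0 0 0]
top 40 7 x 6.0 10.0 yhist [0 1 5 0 0 0 0 0 1 0 0 0 0 0 0]
top 50 6 x 8.0 10.0 yhist [0 1 5 0 0 0 0 0 0 0 0 0 0 0 0]
scene 30 21 x -8.0 10.0 yhist [ 0  4  2  0  0  0  0  0  0  0  0  1 14  0  0]
scene 40 44 x -9.0 10.0 yhist [ 0 26  2  0  0  0  0  1  1  0  0  0 13  1  0]
scene 50 40 x -9.0 10.0 yhist [ 0 27  1  0  0  0  0  0  0  0  0  1 10  1  0]
```

>>> apply_moves --pt "1 0 0 0.05 0 0 0" --pt "1 0 0 0.1 0 0 0" --pt "1 0 0 0.1 0 0 0" --pt "1 0 0 0.1 0 0 0"

```text
clock: 8.65
position: [630.4, -258.1, -19.2]
ee_rot: [0.805, 0.593, -0.0, -0.0]
force: [-0.4, -0.7, 0.6]
grip_width: 0.998
```

```bash
python3 pose.py; python3 fing.py 12 | grep -E " (10|20|30|40|50) "
```

```text
8.65 [ 630.35 -258.08  -19.2 ] yaw 72.77 [-4.e-04  3.e-04 -1.e+00] F [-0.43 -0.69  0.57] g 0.9982474394182391
top 20 5 x 5.0 10.0 yhist [0 0 5 0 0 0 0 0 0 0 0 0 0 0 0]
top 30 6 x 9.0 10.0 yhist [0 2 4 0 0 0 0 0 0 0 0 0 0 0 0]
top 40 9 x -2.0 10.0 yhist [0 1 5 0 0 0 0 2 1 0 0 0 0 0 0]
scene 20 19 x -7.0 10.0 yhist [ 0  2  3  0  0  0  0  0  0  0  0  1 12  1  0]
scene 30 45 x -10.0 10.0 yhist [ 0 30  1  0  0  0  0  0  0  0  0  0 14  0  0]
scene 40 37 x -9.0 10.0 yhist [ 0 24  0  0  0  0  1  0  1  0  0  1  9  1  0]
scene 50 22 x -9.0 10.0 yhist [ 0 18  0  0  0  0  0  0  0  0  0  0  3  1  0]
scene 140 20 x -14.0 12.0 yhist [ 0  0 17  0  0  3  0  0  0  0  0  0  0  0  0]
```

View pics/scene12.png

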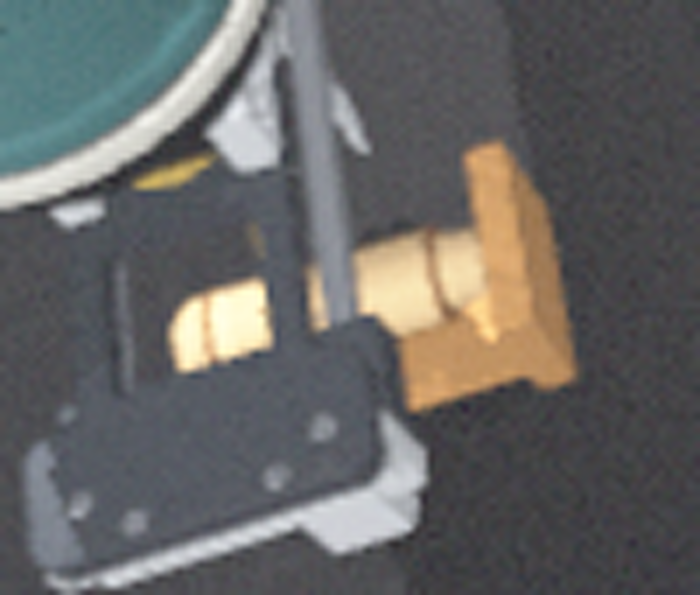

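>>> apply_moves --pt "0.5 0 0 0.016 0 0 0" --pt "0 0 0 0.016 0 0 0" --pt "0 0 0 0.016 0 0 0" --pt "0 0 0 0.016 0 0 0" --pt "0 0 0 0.016 0 0 0" --pt "0 0 0 0.016 0 0 0" --pt "0 0 0 0.016 0 0 0" --pt "0 0 0 0.016 0 0 0" --pt "0 0 0 0.016 0 0 0" --pt "0 0 0 0.016 0 0 0"

```text
clock: 9.75
position: [630.4, -258.2, -20.9]
ee_rot: [0.805, 0.593, -0.0, -0.0]
force: [-0.6, -0.1, -0.3]
grip_width: 0.244
```

>>> apply_moves --pt "0 0 0 0 0 0 0" --pt "0 0 0 0 0 0 0" --pt "0 0 0 0 0 0 0"

```text
clock: 10.05
position: [630.4, -258.2, -20.9]
ee_rot: [0.805, 0.593, -0.0, -0.0]
force: [-0.4, 0.7, 0.4]
grip_width: 0.244
```

```bash
python3 pose.py; python3 fing.py 13 | grep -E " (10|20|30|40|50) "
python3 - <<'E'
from meas import *
for n in ('top','scene'):
    s=snap(n); m,W=pusher(s,(632,-252)); P=W[m&(W[...,2]>42)&(np.abs((W[...,:2]@np.array([.296,.955]))-(644*.296-214*.955))<7)]
    print(n,P.mean(0),len(P))
E
```

```text
10.05 [ 630.43 -258.17  -20.89] yaw 72.77 [-1.e-04  1.e-04 -1.e+00] F [-0.38  0.74  0.35] g 0.24385751364407177
top 20 3 x 9.0 10.0 yhist [0 0 0 0 0 1 1 0 0 1 0 0 0 0 0]
top 30 12 x -2.0 10.0 yhist [0 0 0 0 0 4 4 0 0 4 0 0 0 0 0]
top 40 6 x -2.0 14.0 yhist [0 0 0 0 0 1 3 0 0 2 0 0 0 0 0]
scene 20 5 x 7.0 9.0 yhist [0 0 0 0 0 5 0 0 0 0 0 0 0 0 0]
scene 30 6 x 9.0 9.0 yhist [0 0 0 0 0 6 0 0 0 0 0 0 0 0 0]
scene 40 7 x 9.0 10.0 yhist [0 0 0 0 0 6 1 0 0 0 0 0 0 0 0]
scene 140 50 x -12.0 12.0 yhist [ 0  0  0  1 29 20  0  0  0  0  0  0  0  0  0]
top [ 642.15911419 -213.8914413    49.20974497] 115
scene [ 646.54975067 -215.5467025    48.71714956] 173
```

View pics/scene13.png

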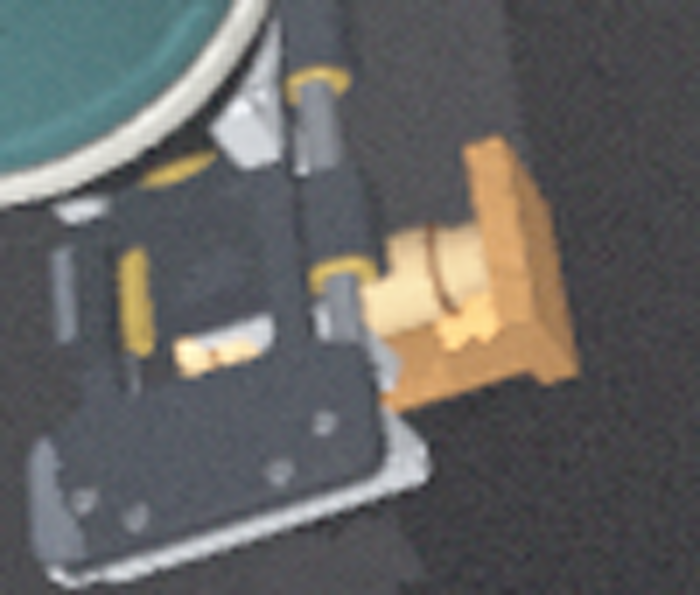

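Gripped: the opening reads 0.244, about 23 mm. The pusher position averaged over the two cameras agrees with the robot to within 0.5 mm laterally. Next I slide it in line behind the row.

>>> apply_moves --pt "0 0.05 -0.03 0 0 0 -0.013" --pt "0 0.1 -0.065 0 0 0 -0.027" --pt "0 0.16 -0.1 0 0 0 -0.041" --pt "0 0.21 -0.13 0 0 0 -0.055" --pt "0 0.26 -0.165 0 0 0 -0.068" --pt "0 0.31 -0.2 0 0 0 -0.082" --pt "0 0.36 -0.23 0 0 0 -0.095" --pt "0 0.41 -0.265 0 0 0 -0.109" --pt "0 0.46 -0.295 0 0 0 -0.122" --pt "0 0.519 -0.326 0 0 0 -0.136" --pt "0 0.519 -0.326 0 0 0 -0.136" --pt "0 0.519 -0.326 0 0 0 -0.136"

```text
clock: 11.45
position: [611.5, -187.1, -20.9]
ee_rot: [0.661, 0.75, -0.0, -0.0]
force: [-0.2, -0.3, 0.1]
grip_width: 0.244
```

```bash
python3 pose.py
cat > row.py <<'E'
from meas import *
import sys
from scipy.spatial.transform import Rotation as R
C=np.array([565.6,170.]); th=np.radians(97.3); a=np.array([np.cos(th),np.sin(th)]); nr=np.array([-a[1],a[0]])
st=arm.get_state(); g=st['position'][:2]-C; print('grip s,lat',(g@a).round(1),(g@nr).round(1))
res={}
for n in ('top','scene'):
    s=snap(n); W=cloud(s); d=W[...,:2]-C; x=d@a; y=d@nr; z=W[...,2]
    h=cv2.cvtColor(s['color'],cv2.COLOR_RGB2HSV)
    m=(h[...,1]>60)&(z>42)&(z<56)&(abs(y)<40)&(abs(x-(g@a)-45.7)<8)
    print(n,'blade s,lat',x[m].mean().round(1),y[m].mean().round(1),m.sum(),end=' ')
    k=(z>40)&(z<50)&(abs(y)<30)&(x>(g@a)+50)&(x<60)&(h[...,1]<60)
    k=cv2.erode(k.astype(np.uint8),np.ones((3,3)))
    cc,lab,stt,ce=cv2.connectedComponentsWithStats(k)
    o=sorted([(round(x[lab==i].mean(),1),round(y[lab==i].mean(),1),int(stt[i,4])) for i in range(1,cc) if stt[i,4]>15]); print('pots',o)
    p0=s['R']@np.append(C-100*a,30)+s['t']; p0=p0/p0[2]*s['fx']+[s['cx'],s['cy'],0]; u,v=max(int(p0[0])-110,0),max(int(p0[1])-70,0)
    c=s['color'][v:v+130,u:u+190,::-1]
    cv2.imwrite(f'pics/{n}{sys.argv[1]}.png',cv2.resize(c,None,fx=4,fy=4,interpolation=cv2.INTER_CUBIC))
E
python3 row.py 20
```

```text
11.45 [ 611.55 -187.05  -20.91] yaw 97.23 [-1.e-04  1.e-04 -1.e+00] F [-0.17 -0.28  0.08] g 0.24406761983791522
grip s,lat -360.0 -0.2
top blade s,lat -313.9 1.4 116 pots [(np.float64(-277.8), np.float64(3.4), 73), (np.float64(-234.8), np.float64(0.9), 99), (np.float64(-190.6), np.float64(-1.6), 80), (np.float64(-143.9), np.float64(0.0), 74)]
scene blade s,lat -314.6 4.0 50 pots [(np.float64(-280.6), np.float64(-1.1), 140), (np.float64(-237.0), np.float64(-2.1), 133), (np.float64(-194.6), np.float64(-4.4), 116), (np.float64(-147.7), np.float64(-2.5), 110)]
```

View pics/top20.png

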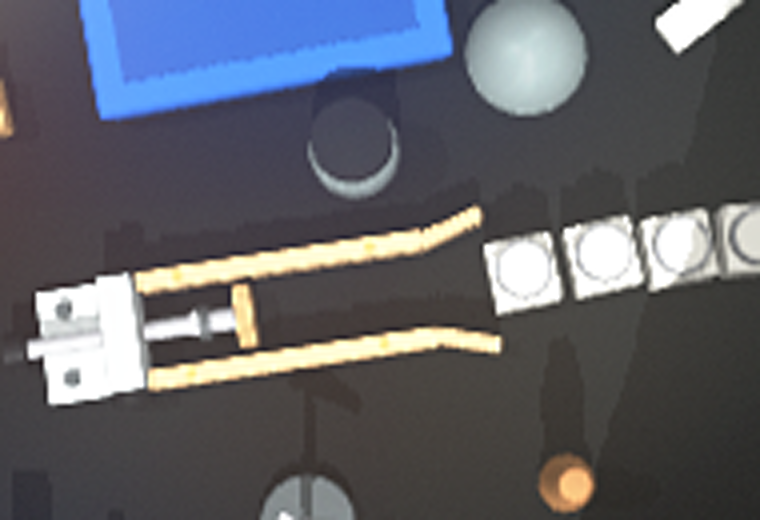

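View pics/scene20.png

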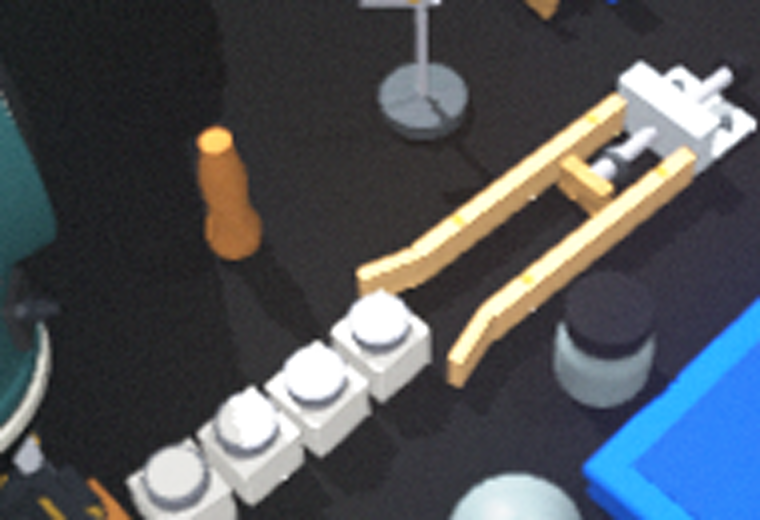

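>>> apply_moves --pt "0 0.025 0 0 0 0 0" --pt "0 0.05 0 0 0 0 0" --pt "0 0.075 0 0 0 0 0" --pt "0 0.1 0 0 0 0 0" --pt "0 0.125 0 0 0 0 0" --pt "0 0.15 0 0 0 0 0" --pt "0 0.175 0 0 0 0 0" --pt "0 0.2 0 0 0 0 0" --pt "0 0.225 0 0 0 0 0" --pt "0 0.25 0 0 0 0 0" --pt "0 0.275 0 0 0 0 0" --pt "0 0.3 0 0 0 0 0"

```text
clock: 12.75
position: [607.0, -151.2, -20.9]
ee_rot: [0.661, 0.75, -0.0, 0.0]
force: [0.6, -2.4, -0.8]
grip_width: 0.245
```

```bash
python3 pose.py; python3 row.py 21
```

```text
12.75 [ 607.   -151.24  -20.87] yaw 97.24 [ 0. -0. -1.] F [ 0.56 -2.38 -0.76] g 0.24474673617007675
grip s,lat -323.9 -0.2
top blade s,lat -278.2 1.0 115 pots [(np.float64(-252.5), np.float64(2.1), 66), (np.float64(-217.1), np.float64(2.7), 88), (np.float64(-178.6), np.float64(-2.3), 101), (np.float64(-140.8), np.float64(0.1), 88)]
scene blade s,lat -276.2 -1.5 8 pots [(np.float64(-255.5), np.float64(-0.5), 123), (np.float64(-217.5), np.float64(-3.1), 131), (np.float64(-180.1), np.float64(-6.4), 122), (np.float64(-142.1), np.float64(-3.4), 112)]
```

View pics/top21.png

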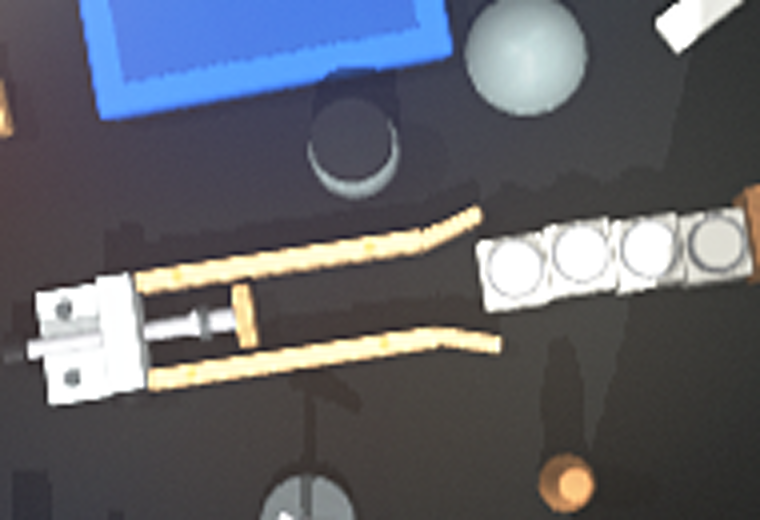

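The row has closed up, with the pot at (580,255) offset about 4 mm; pot4 is just entering the lead-in.

>>> apply_moves --pt "0 0.02 0 0 0 0 0" --pt "0 0.04 0 0 0 0 0" --pt "0 0.06 0 0 0 0 0" --pt "0 0.08 0 0 0 0 0" --pt "0 0.1 0 0 0 0 0" --pt "0 0.12 0 0 0 0 0" --pt "0 0.14 0 0 0 0 0" --pt "0 0.16 0 0 0 0 0" --pt "0 0.18 0 0 0 0 0" --pt "0 0.2 0 0 0 0 0" --pt "0 0.22 0 0 0 0 0" --pt "0 0.24 0 0 0 0 0"

```text
clock: 14.05
position: [603.4, -122.6, -20.9]
ee_rot: [0.661, 0.75, 0.0, -0.0]
force: [0.4, -2.2, -1.5]
grip_width: 0.245
```

```bash
python3 pose.py; python3 row.py 22
```

```text
14.05 [ 603.35 -122.62  -20.89] yaw 97.24 [-0.e+00  1.e-04 -1.e+00] F [ 0.39 -2.25 -1.52] g 0.24453390468365468
grip s,lat -295.0 -0.3
top blade s,lat -249.5 1.2 113 pots [(np.float64(-225.5), np.float64(3.5), 107), (np.float64(-186.0), np.float64(0.8), 61), (np.float64(-149.8), np.float64(-5.2), 74), (np.float64(-113.2), np.float64(0.2), 90)]
scene blade s,lat -255.9 1.1 2 pots [(np.float64(-225.2), np.float64(1.4), 106), (np.float64(-189.0), np.float64(-3.1), 121), (np.float64(-151.1), np.float64(-6.4), 113), (np.float64(-112.7), np.float64(-4.4), 93)]
```

View pics/top22.png

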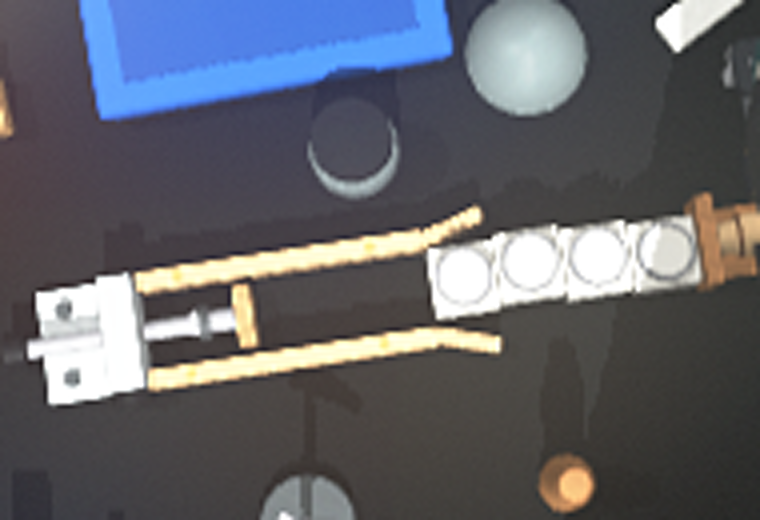

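>>> apply_moves --pt "0 0.017 0 0 0 0 0" --pt "0 0.033 0 0 0 0 0" --pt "0 0.05 0 0 0 0 0" --pt "0 0.067 0 0 0 0 0" --pt "0 0.083 0 0 0 0 0" --pt "0 0.1 0 0 0 0 0" --pt "0 0.117 0 0 0 0 0" --pt "0 0.133 0 0 0 0 0" --pt "0 0.15 0 0 0 0 0" --pt "0 0.167 0 0 0 0 0"

```text
clock: 15.15
position: [600.8, -102.8, -20.9]
ee_rot: [0.661, 0.75, 0.0, -0.0]
force: [1.3, -2.5, -0.3]
grip_width: 0.242
```

```bash
python3 pose.py; python3 row.py 23
```

```text
15.15 [ 600.83 -102.77  -20.9 ] yaw 97.24 [-0.e+00  1.e-04 -1.e+00] F [ 1.28 -2.46 -0.28] g 0.24193785464824547
grip s,lat -275.0 -0.3
top blade s,lat -229.5 1.5 113 pots [(np.float64(-206.5), np.float64(4.8), 91), (np.float64(-167.1), np.float64(-0.3), 81), (np.float64(-129.1), np.float64(-2.2), 104), (np.float64(-91.1), np.float64(-0.1), 98)]
scene blade s,lat -235.3 0.5 6 pots [(np.float64(-204.3), np.float64(2.4), 74), (np.float64(-169.0), np.float64(-3.0), 100), (np.float64(-130.7), np.float64(-6.5), 95), (np.float64(-94.6), np.float64(-3.4), 87)]
```

View pics/top23.png

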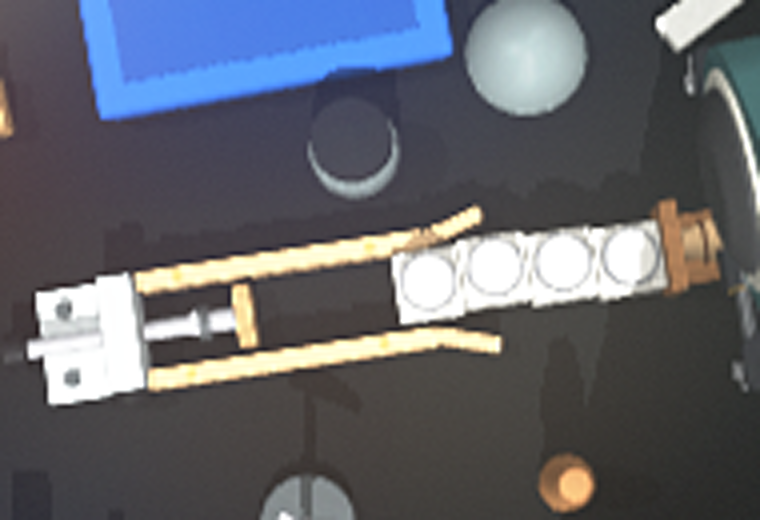

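>>> apply_moves --pt "0 0.017 0.003 0 0 0 0" --pt "0 0.033 0.006 0 0 0 0" --pt "0 0.05 0.009 0 0 0 0" --pt "0 0.067 0.012 0 0 0 0" --pt "0 0.083 0.014 0 0 0 0" --pt "0 0.1 0.016 0 0 0 0" --pt "0 0.117 0.018 0 0 0 0" --pt "0 0.133 0.02 0 0 0 0" --pt "0 0.15 0.022 0 0 0 0" --pt "0 0.167 0.024 0 0 0 0"

```text
clock: 16.25
position: [601.2, -82.6, -20.9]
ee_rot: [0.661, 0.75, 0.0, -0.0]
force: [0.0, -1.8, -0.9]
grip_width: 0.245
```

```bash
python3 pose.py; python3 row.py 24
```

```text
16.25 [601.18 -82.58 -20.86] yaw 97.24 [-0.  0. -1.] F [ 0.03 -1.85 -0.89] g 0.2452288168179989
grip s,lat -255.1 -3.2
top blade s,lat -209.7 -2.2 111 pots [(np.float64(-184.4), np.float64(1.2), 87), (np.float64(-146.3), np.float64(0.4), 100), (np.float64(-109.0), np.float64(-2.9), 104), (np.float64(-71.0), np.float64(2.1), 84)]
scene blade s,lat -214.5 -3.4 9 pots [(np.float64(-181.9), np.float64(-0.2), 61), (np.float64(-149.3), np.float64(-3.9), 109), (np.float64(-110.8), np.float64(-6.5), 106), (np.float64(-73.4), np.float64(-3.6), 97)]
```

View pics/top24.png

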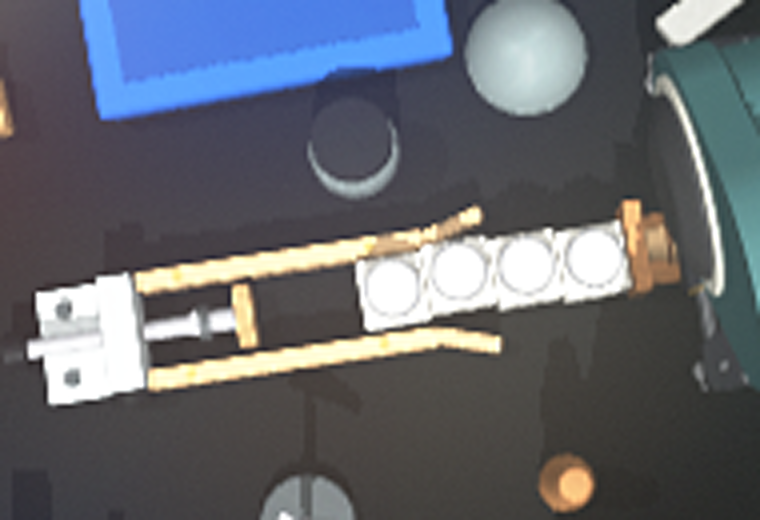

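View pics/scene24.png

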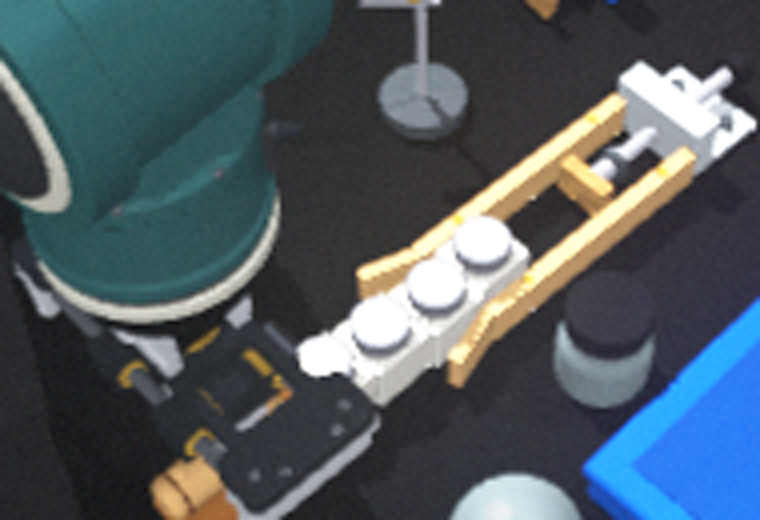

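>>> apply_moves --pt "0 0.017 0 0 0 0 0" --pt "0 0.033 0 0 0 0 0" --pt "0 0.05 0 0 0 0 0" --pt "0 0.067 0 0 0 0 0" --pt "0 0.083 0 0 0 0 0" --pt "0 0.1 0 0 0 0 0" --pt "0 0.117 0 0 0 0 0" --pt "0 0.133 0 0 0 0 0" --pt "0 0.15 0 0 0 0 0" --pt "0 0.167 0 0 0 0 0"

```text
clock: 17.35
position: [598.6, -62.7, -20.9]
ee_rot: [0.661, 0.75, -0.0, -0.0]
force: [0.4, -2.7, 0.3]
grip_width: 0.244
```

```bash
python3 pose.py; python3 row.py 25
```

```text
17.35 [598.62 -62.65 -20.88] yaw 97.24 [-1.e-04  1.e-04 -1.e+00] F [ 0.36 -2.68  0.33] g 0.24363315147140918
grip s,lat -235.0 -3.2
top blade s,lat -189.4 -2.4 109 pots [(np.float64(-166.7), np.float64(2.6), 87), (np.float64(-127.2), np.float64(1.0), 96), (np.float64(-88.7), np.float64(-2.0), 94), (np.float64(-51.1), np.float64(2.2), 98)]
scene blade s,lat -192.2 -4.1 11 pots [(np.float64(-160.5), np.float64(1.0), 41), (np.float64(-128.5), np.float64(-3.5), 105), (np.float64(-90.5), np.float64(-7.0), 86), (np.float64(-52.9), np.float64(-2.3), 96)]
```

View pics/top25.png

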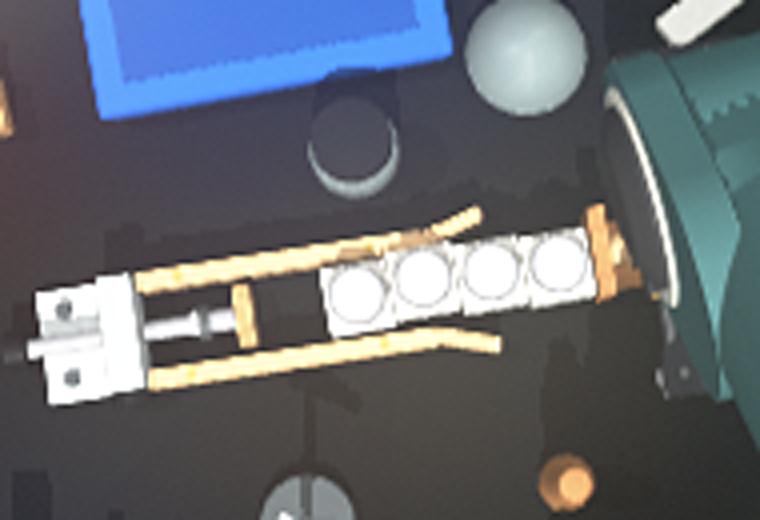

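>>> apply_moves --pt "0 0.017 0 0 0 0 0" --pt "0 0.033 0 0 0 0 0" --pt "0 0.05 0.002 0 0 0 0" --pt "0 0.067 0.004 0 0 0 0" --pt "0 0.083 0.006 0 0 0 0" --pt "0 0.1 0.008 0 0 0 0" --pt "0 0.117 0.008 0 0 0 0" --pt "0 0.133 0.008 0 0 0 0" --pt "0 0.15 0.008 0 0 0 0" --pt "0 0.167 0.008 0 0 0 0" --pt "0 0.183 0.008 0 0 0 0" --pt "0 0.2 0.008 0 0 0 0"

```text
clock: 18.65
position: [596.5, -38.7, -20.9]
ee_rot: [0.661, 0.75, -0.0, -0.0]
force: [-0.1, -3.5, 0.6]
grip_width: 0.247
```

```bash
python3 pose.py; python3 row.py 26
```

```text
18.65 [596.53 -38.72 -20.89] yaw 97.24 [-1.e-04  1.e-04 -1.e+00] F [-0.07 -3.51  0.62] g 0.24703278182736083
grip s,lat -211.0 -4.2
top blade s,lat -165.2 -1.2 94 pots [(np.float64(-140.4), np.float64(1.4), 94), (np.float64(-103.6), np.float64(0.9), 85), (np.float64(-65.1), np.float64(-1.7), 94), (np.float64(-27.3), np.float64(1.8), 98)]
scene blade s,lat -167.5 -5.3 14 pots [(np.float64(-134.1), np.float64(0.4), 23), (np.float64(-104.8), np.float64(-4.3), 109), (np.float64(-66.5), np.float64(-5.0), 97), (np.float64(-29.2), np.float64(-1.2), 93)]
```

View pics/top26.png

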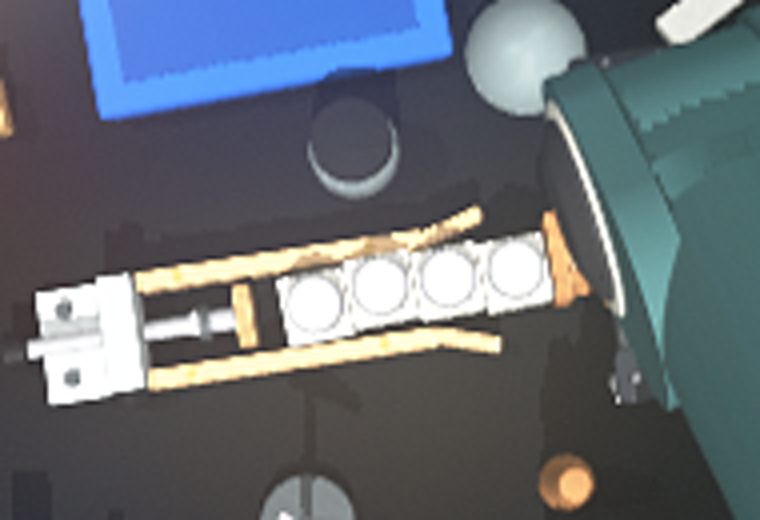

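>>> apply_moves --pt "0 0.008 0 0 0 0 0" --pt "0 0.017 0 0 0 0 0" --pt "0 0.025 0 0 0 0 0" --pt "0 0.033 0 0 0 0 0" --pt "0 0.042 0 0 0 0 0" --pt "0 0.05 0 0 0 0 0" --pt "0 0.058 0 0 0 0 0" --pt "0 0.067 0 0 0 0 0"

```text
clock: 19.55
position: [595.5, -30.9, -20.9]
ee_rot: [0.661, 0.75, -0.0, -0.0]
force: [-0.6, -4.0, 0.5]
grip_width: 0.244
```

>>> apply_moves --pt "0 0.008 0 0 0 0 0" --pt "0 0.017 0 0 0 0 0"

```text
clock: 19.75
position: [595.3, -28.8, -20.9]
ee_rot: [0.661, 0.75, 0.0, -0.0]
force: [0.6, -3.4, 0.9]
grip_width: 0.244
```

>>> apply_moves --pt "0 0.008 0 0 0 0 0" --pt "0 0.017 0 0 0 0 0"

```text
clock: 19.95
position: [595.0, -26.8, -20.9]
ee_rot: [0.661, 0.75, -0.0, -0.0]
force: [-0.5, -2.6, 0.3]
grip_width: 0.244
```

```bash
python3 pose.py; python3 row.py 27
```

```text
19.95 [595.04 -26.8  -20.87] yaw 97.24 [-1.e-04  0.e+00 -1.e+00] F [-0.54 -2.6   0.31] g 0.2444490439703238
grip s,lat -198.9 -4.2
top blade s,lat -152.5 2.9 69 pots [(np.float64(-128.2), np.float64(-0.1), 80), (np.float64(-89.9), np.float64(-0.7), 77), (np.float64(-53.3), np.float64(-3.4), 70), (np.float64(-15.9), np.float64(3.4), 95)]
scene blade s,lat -155.5 -5.7 11 pots [(np.float64(-93.1), np.float64(-4.1), 106), (np.float64(-55.0), np.float64(-5.8), 101), (np.float64(-17.1), np.float64(-0.8), 90)]
```

View pics/top27.png

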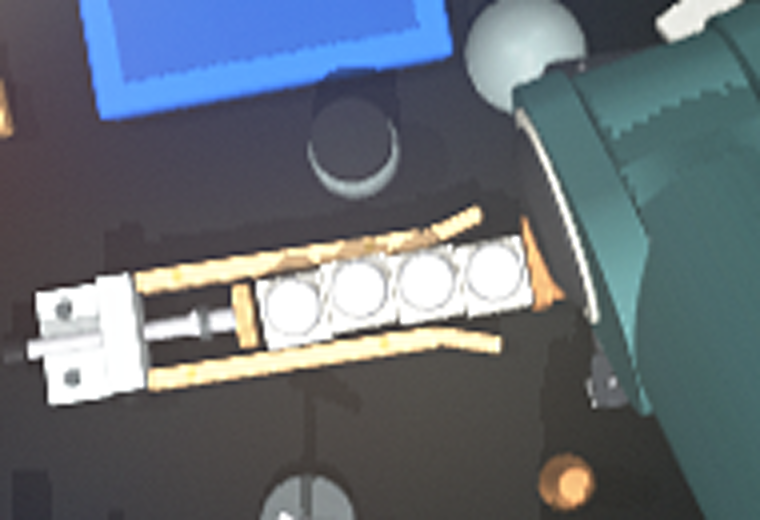

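>>> apply_moves --pt "0 0.004 0 0 0 0 0" --pt "0 0.008 0 0 0 0 0"

```text
clock: 20.25
position: [594.9, -25.9, -20.9]
ee_rot: [0.661, 0.75, -0.0, -0.0]
force: [-0.3, -3.3, 0.8]
grip_width: 0.243
```

>>> apply_moves --pt "0 0.004 0 0 0 0 0" --pt "0 0.008 0 0 0 0 0"

```text
clock: 20.45
position: [594.8, -24.9, -20.9]
ee_rot: [0.661, 0.75, -0.0, -0.0]
force: [-0.6, -2.2, 0.3]
grip_width: 0.239
```

>>> apply_moves --pt "0 0.004 0 0 0 0 0" --pt "0 0.008 0 0 0 0 0"

```text
clock: 20.65
position: [594.7, -24.0, -20.9]
ee_rot: [0.661, 0.75, -0.0, -0.0]
force: [-0.6, -2.6, 0.8]
grip_width: 0.242
```

>>> apply_moves --pt "0 0.004 0 0 0 0 0" --pt "0 0.008 0 0 0 0 0"

```text
clock: 20.85
position: [594.6, -23.0, -20.9]
ee_rot: [0.661, 0.75, 0.0, -0.0]
force: [-0.3, -4.4, -0.5]
grip_width: 0.245
```

>>> apply_moves --pt "0 0.004 0 0 0 0 0" --pt "0 0.008 0 0 0 0 0"

```text
clock: 21.05
position: [594.5, -22.2, -20.9]
ee_rot: [0.661, 0.75, -0.0, 0.0]
force: [-0.5, -3.7, 1.6]
grip_width: 0.241
```

>>> apply_moves --pt "0 0.004 0 0 0 0 0" --pt "0 0.008 0 0 0 0 0"

```text
clock: 21.25
position: [594.4, -21.4, -20.9]
ee_rot: [0.661, 0.75, -0.0, 0.0]
force: [-0.3, -5.5, 1.1]
grip_width: 0.242
```

>>> apply_moves --pt "0 0.004 0 0 0 0 0" --pt "0 0.008 0 0 0 0 0"

```text
clock: 21.45
position: [594.2, -20.7, -20.9]
ee_rot: [0.661, 0.75, -0.0, 0.0]
force: [-0.1, -7.4, 0.9]
grip_width: 0.245
```

>>> apply_moves --pt "0 0.004 0 0 0 0 0" --pt "0 0.008 0 0 0 0 0"

```text
clock: 21.65
position: [594.2, -20.0, -20.8]
ee_rot: [0.661, 0.75, -0.0, 0.0]
force: [0.3, -7.9, 1.6]
grip_width: 0.242
```

>>> apply_moves --pt "0 0.004 0 0 0 0 0" --pt "0 0.008 0 0 0 0 0"

```text
clock: 21.85
position: [594.1, -19.3, -20.8]
ee_rot: [0.661, 0.75, -0.0, 0.0]
force: [-0.1, -8.5, 1.7]
grip_width: 0.244
```

>>> apply_moves --pt "0 0.004 0 0 0 0 0" --pt "0 0.008 0 0 0 0 0"

```text
clock: 22.05
position: [594.0, -18.6, -20.8]
ee_rot: [0.661, 0.75, -0.0, 0.0]
force: [-0.3, -10.3, 1.9]
grip_width: 0.243
```

>>> apply_moves --pt "0 0.004 0 0 0 0 0" --pt "0 0.008 0 0 0 0 0"

```text
clock: 22.25
position: [593.8, -18.0, -20.8]
ee_rot: [0.661, 0.75, -0.001, 0.001]
force: [0.3, -11.4, 1.8]
grip_width: 0.245
```

>>> apply_moves --pt "0 0.004 0 0 0 0 0" --pt "0 0.008 0 0 0 0 0"

```text
clock: 22.45
position: [593.7, -17.3, -20.8]
ee_rot: [0.661, 0.75, -0.001, 0.001]
force: [-0.2, -12.8, 2.8]
grip_width: 0.243
```

>>> apply_moves --pt "0 0 0 0 0 0 0" --pt "0 0 0 0 0 0 0" --pt "0 0 0 0 0 0 0" --pt "0 0 0 0 0 0 0" --pt "0 0 0 0 0 0 0"

```text
clock: 22.95
position: [593.7, -17.2, -20.8]
ee_rot: [0.661, 0.75, -0.001, 0.001]
force: [0.3, -11.0, 2.2]
grip_width: 0.243
```

```bash
python3 pose.py; python3 row.py 28
```

```text
22.95 [593.71 -17.25 -20.77] yaw 97.19 [ 0.     -0.0019 -1.    ] F [  0.28 -11.02   2.21] g 0.2429463722569893
grip s,lat -189.3 -4.1
top blade s,lat -142.7 10.3 42 pots [(np.float64(-120.2), np.float64(0.2), 89), (np.float64(-83.2), np.float64(0.3), 89), (np.float64(-43.6), np.float64(-1.3), 113), (np.float64(-5.3), np.float64(3.1), 107)]
scene blade s,lat -146.0 -6.1 10 pots [(np.float64(-85.4), np.float64(-4.5), 84), (np.float64(-46.6), np.float64(-5.5), 75), (np.float64(-7.9), np.float64(-0.8), 88)]
```

View pics/top28.png

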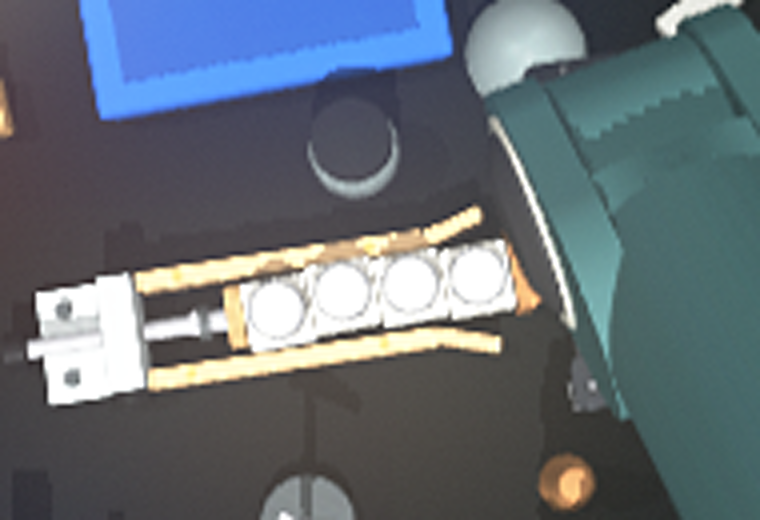

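View pics/scene28.png

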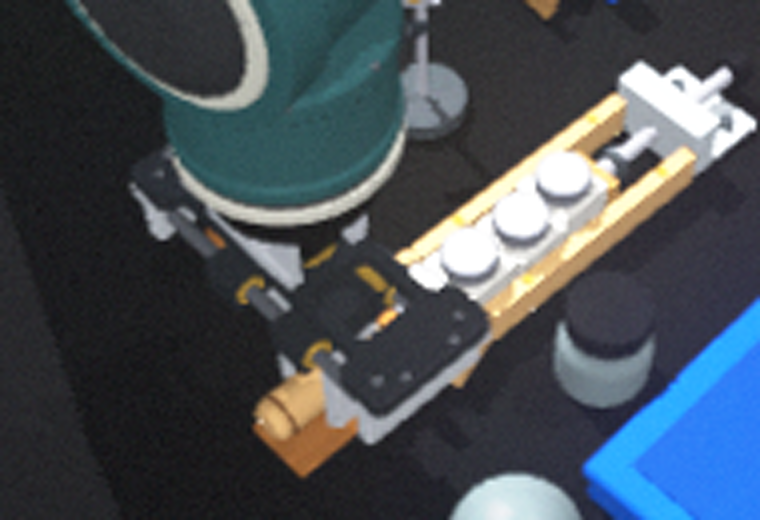

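The row is straight with the pad compressed about 5.4 mm, so roughly 10 N on the buffer. I'll hold a little longer, then ease off slowly.

>>> apply_moves --pt "0 0 0 0 0 0 0" --pt "0 0 0 0 0 0 0" --pt "0 0 0 0 0 0 0" --pt "0 0 0 0 0 0 0" --pt "0 0 0 0 0 0 0" --pt "0 0 0 0 0 0 0"

```text
clock: 23.65
position: [593.7, -17.2, -20.8]
ee_rot: [0.661, 0.75, -0.001, 0.001]
force: [-0.3, -11.9, 2.7]
grip_width: 0.246
```

>>> apply_moves --pt "0 -0.002 0 0 0 0 0" --pt "0 -0.004 0 0 0 0 0" --pt "0 -0.006 0 0 0 0 0" --pt "0 -0.008 0 0 0 0 0" --pt "0 -0.01 0 0 0 0 0" --pt "0 -0.012 0 0 0 0 0" --pt "0 -0.014 0 0 0 0 0" --pt "0 -0.016 0 0 0 0 0" --pt "0 -0.018 0 0 0 0 0" --pt "0 -0.02 0 0 0 0 0" --pt "0 -0.022 0 0 0 0 0" --pt "0 -0.024 0 0 0 0 0"

```text
clock: 24.85
position: [593.8, -18.5, -20.9]
ee_rot: [0.661, 0.75, -0.0, -0.0]
force: [-1.4, -5.0, 1.6]
grip_width: 0.242
```

>>> apply_moves --pt "0 -0.002 0 0 0 0 0" --pt "0 -0.004 0 0 0 0 0" --pt "0 -0.006 0 0 0 0 0" --pt "0 -0.008 0 0 0 0 0" --pt "0 -0.01 0 0 0 0 0" --pt "0 -0.012 0 0 0 0 0" --pt "0 -0.014 0 0 0 0 0" --pt "0 -0.016 0 0 0 0 0" --pt "0 -0.018 0 0 0 0 0" --pt "0 -0.02 0 0 0 0 0" --pt "0 -0.022 0 0 0 0 0" --pt "0 -0.024 0 0 0 0 0"

```text
clock: 26.05
position: [594.3, -20.9, -20.9]
ee_rot: [0.661, 0.75, 0.0, -0.0]
force: [-0.4, -1.8, -1.2]
grip_width: 0.244
```

>>> apply_moves --pt "0 -0.002 0 0 0 0 0" --pt "0 -0.004 0 0 0 0 0" --pt "0 -0.006 0 0 0 0 0" --pt "0 -0.008 0 0 0 0 0" --pt "0 -0.01 0 0 0 0 0" --pt "0 -0.012 0 0 0 0 0" --pt "0 -0.014 0 0 0 0 0" --pt "0 -0.016 0 0 0 0 0" --pt "0 -0.018 0 0 0 0 0" --pt "0 -0.02 0 0 0 0 0" --pt "0 -0.022 0 0 0 0 0" --pt "0 -0.024 0 0 0 0 0"

```text
clock: 27.25
position: [594.7, -24.0, -20.9]
ee_rot: [0.661, 0.75, 0.0, -0.0]
force: [0.0, 0.3, -1.7]
grip_width: 0.241
```

```bash
python3 pose.py; python3 row.py 29
```

```text
27.25 [594.7  -23.99 -20.87] yaw 97.24 [-0.e+00  1.e-04 -1.e+00] F [ 0.01  0.27 -1.72] g 0.2413406384127866
grip s,lat -196.1 -4.2
top blade s,lat -149.4 4.2 66 pots [(np.float64(-125.0), np.float64(0.8), 87), (np.float64(-85.7), np.float64(0.6), 94), (np.float64(-47.1), np.float64(-2.3), 85), (np.float64(-11.5), np.float64(2.4), 79)]
scene blade s,lat -152.7 -5.5 12 pots [(np.float64(-117.2), np.float64(0.3), 20), (np.float64(-88.1), np.float64(-4.1), 103), (np.float64(-50.5), np.float64(-5.5), 98), (np.float64(-12.5), np.float64(-1.4), 89)]
```

View pics/top29.png

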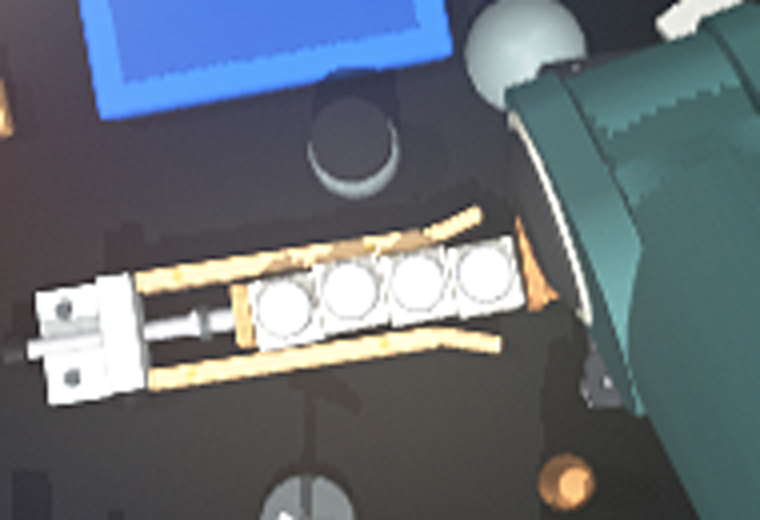

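>>> apply_moves --pt "0 -0.003 0 0 0 0 0" --pt "0 -0.006 0 0 0 0 0" --pt "0 -0.01 0 0 0 0 0" --pt "0 -0.02 0 0 0 0 0" --pt "0 -0.04 0 0 0 0 0" --pt "0 -0.06 0 0 0 0 0" --pt "0 -0.085 0 0 0 0 0" --pt "0 -0.11 0 0 0 0 0" --pt "0 -0.135 0 0 0 0 0" --pt "0 -0.155 0 0 0 0 0" --pt "0 -0.17 0 0 0 0 0" --pt "0 -0.175 0 0 0 0 0"

```text
clock: 28.55
position: [597.4, -45.1, -20.9]
ee_rot: [0.661, 0.75, -0.0, -0.0]
force: [0.4, 1.1, -1.6]
grip_width: 0.245
```

>>> apply_moves --pt "0 0 0 0 0 0 0" --pt "0 0 0 0 0 0 0" --pt "0.35 0 0 0 0 0 0" --pt "0.5 0 0 0 0 0 0" --pt "0.6 0 0 0 0 0 0" --pt "0.6 0 0 0 0 0 0" --pt "0.6 0 0 0 0 0 0" --pt "0.6 0 0 0 0 0 0" --pt "0.6 0 0 0 0 0 0" --pt "0.6 0 0 0 0 0 0"

```text
clock: 29.55
position: [597.3, -44.8, -20.9]
ee_rot: [0.661, 0.75, 0.0, -0.0]
force: [-0.7, -0.3, 0.2]
grip_width: 0.604
```

```bash
python3 pose.py; python3 fing.py 30; python3 row.py 31
```

```text
29.55 [597.34 -44.82 -20.88] yaw 97.24 [-1.e-04  1.e-04 -1.e+00] F [-0.68 -0.25  0.23] g 0.6038316837613505
29.55 [597.33694104 -44.82470716 -20.8810201 ] 0.6038316837613505
scene 10 4 x -10.0 -7.0 yhist [0 0 0 0 1 0 0 0 0 0 3 0 0 0 0]
scene 20 13 x -10.0 -5.0 yhist [0 0 0 1 3 0 0 0 0 0 8 1 0 0 0]
scene 30 17 x -11.0 -2.0 yhist [ 0  0  0  0  2  0  0  0  0  0 13  2  0  0  0]
scene 40 20 x -10.0 7.0 yhist [ 0  0  0  0  2  0  0  0  0  0 16  2  0  0  0]
scene 50 14 x -11.0 4.0 yhist [ 0  0  0  0  2  0  0  0  0  0 10  2  0  0  0]
scene 60 10 x -10.0 2.0 yhist [0 0 0 0 2 0 0 0 0 0 7 1 0 0 0]
scene 70 3 x -4.0 -2.0 yhist [0 0 0 0 0 0 0 0 0 0 3 0 0 0 0]
scene 80 5 x -7.0 -5.0 yhist [0 0 0 0 0 0 0 0 0 0 5 0 0 0 0]
scene 90 6 x -10.0 -7.0 yhist [0 0 0 0 0 0 0 0 0 0 5 1 0 0 0]
scene 100 4 x -10.0 -10.0 yhist [0 0 0 0 0 0 0 0 0 0 2 2 0 0 0]
scene 130 96 x -11.0 13.0 yhist [ 0  0 28 46 22  0  0  0  0  0  0  0  0  0  0]
scene 140 28 x -12.0 11.0 yhist [ 0  0  4 10  6  8  0  0  0  0  0  0  0  0  0]
grip s,lat -217.1 -4.2
top blade s,lat -171.4 -2.6 105 pots [(np.float64(-123.8), np.float64(-0.4), 90), (np.float64(-85.0), np.float64(-0.4), 103), (np.float64(-49.5), np.float64(-3.2), 89), (np.float64(-10.1), np.float64(2.3), 94)]
scene blade s,lat -174.6 16.8 7 pots [(np.float64(-125.6), np.float64(-2.9), 107), (np.float64(-88.7), np.float64(-3.8), 86), (np.float64(-50.3), np.float64(-5.7), 100), (np.float64(-13.2), np.float64(-0.7), 80)]
```

View pics/scene31.png

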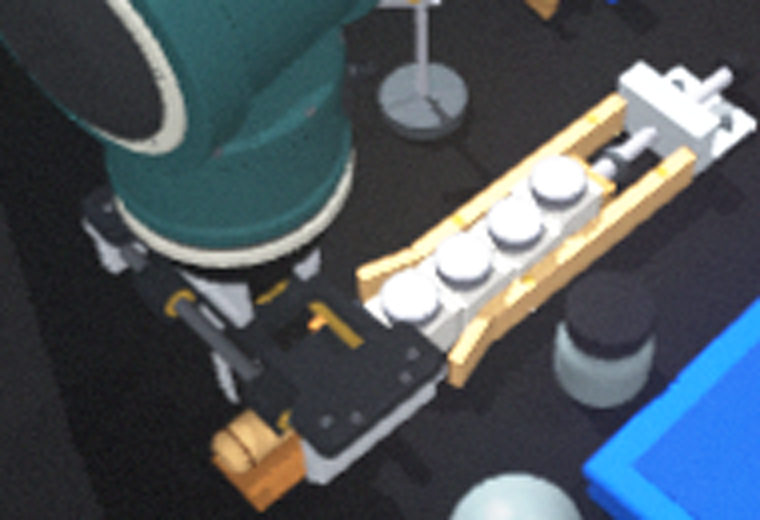

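>>> apply_moves --pt "0.6 0 0 -0.08 0 0 0" --pt "0.6 0 0 -0.2 0 0 0" --pt "0.6 0 0 -0.4 0 0 0" --pt "0.6 0 0 -0.7 0 0 0" --pt "0.6 0 0 -1 0 0 0" --pt "0.6 0 0 -1 0 0 0"

```text
clock: 30.35
position: [600.1, -44.6, 105.0]
ee_rot: [0.661, 0.75, 0.002, 0.003]
force: [1.2, -0.9, -0.2]
grip_width: 0.6
```

>>> apply_moves --pt "0.6 -0.3 0 -0.2 0 0 0" --pt "0.6 -0.6 0 -0.4 0 0 0" --pt "0.6 -1 0 -0.5 0 0 0" --pt "0.6 -1 0 -0.5 0 0 0" --pt "0.6 -1 0 -0.5 0 0 0"

```text
clock: 30.85
position: [612.3, -164.8, 159.6]
ee_rot: [0.662, 0.75, 0.0, 0.0]
force: [0.2, 0.6, -0.3]
grip_width: 0.601
```

```bash
python3 pose.py
python3 - <<'E'
from meas import *
C=np.array([565.6,170.]); th=np.radians(97.3); a=np.array([np.cos(th),np.sin(th)]); nr=np.array([-a[1],a[0]])
for n in ('top','scene'):
    s=snap(n); W=cloud(s); d=W[...,:2]-C; x=d@a; y=d@nr; z=W[...,2]; h=cv2.cvtColor(s['color'],cv2.COLOR_RGB2HSV)
    m=(h[...,1]>60)&(z>42)&(z<56)&(abs(y)<40)&(x>-182)&(x<-162); print(n,'blade',x[m].mean(),y[m].mean(),z[m].mean(),m.sum(),'slope',np.polyfit(y[m],x[m],1)[0])
    m=(h[...,1]>40)&(z>40)&(z<56)&(abs(y)<20)&(x>-260)&(x<-185); print('handle z',z[m].mean(),'slope',np.polyfit(x[m],y[m],1)[0],'zslope',np.polyfit(x[m],z[m],1)[0],m.sum())
    k=cv2.erode(((z>40)&(z<50)&(abs(y)<30)&(x>-150)&(x<40)&(h[...,1]<60)).astype(np.uint8),np.ones((3,3))); cc,lab,st,ce=cv2.connectedComponentsWithStats(k)
    print(sorted([(x[lab==i].mean().round(1),y[lab==i].mean().round(1),z[lab==i].mean().round(1)) for i in range(1,cc) if st[i,4]>15]))
    p0=s['R']@np.append(C-100*a,30)+s['t']; p0=p0/p0[2]*s['fx']+[s['cx'],s['cy'],0]; u,v=max(int(p0[0])-100,0),max(int(p0[1])-70,0)
    cv2.imwrite(f'pics/{n}32.png',cv2.resize(s['color'][v:v+140,u:u+190,::-1],None,fx=4,fy=4,interpolation=cv2.INTER_CUBIC))
    cv2.imwrite(f'pics/{n}33.png',s['color'][:,:,::-1])
E
```

```text
30.85 [ 612.34 -164.82  159.63] yaw 97.13 [ 5.e-04 -0.e+00 -1.e+00] F [ 0.23  0.62 -0.33] g 0.6009416919888193
top blade -171.9092100710712 -3.3303348291153085 49.302259956557485 110 slope 0.003944877154230052
handle z 45.296545546845934 slope 0.0016873932654384856 zslope 0.0021091731407742224 280
[(np.float64(-124.4), np.float64(-0.3), np.float64(45.3)), (np.float64(-85.4), np.float64(-1.2), np.float64(44.9)), (np.float64(-48.5), np.float64(-1.9), np.float64(45.0)), (np.float64(-11.9), np.float64(1.8), np.float64(45.6))]
scene blade -173.9994550321724 -7.161514400508102 47.98133396233979 132 slope -0.004996949554371607
handle z 44.7712303184013 slope -0.01309611257122408 zslope -0.0048212866668785916 304
[(np.float64(-126.2), np.float64(-3.1), np.float64(44.7)), (np.float64(-88.2), np.float64(-4.4), np.float64(44.6)), (np.float64(-50.5), np.float64(-5.7), np.float64(44.7)), (np.float64(-11.5), np.float64(-1.7), np.float64(44.5))]
```

View pics/top32.png

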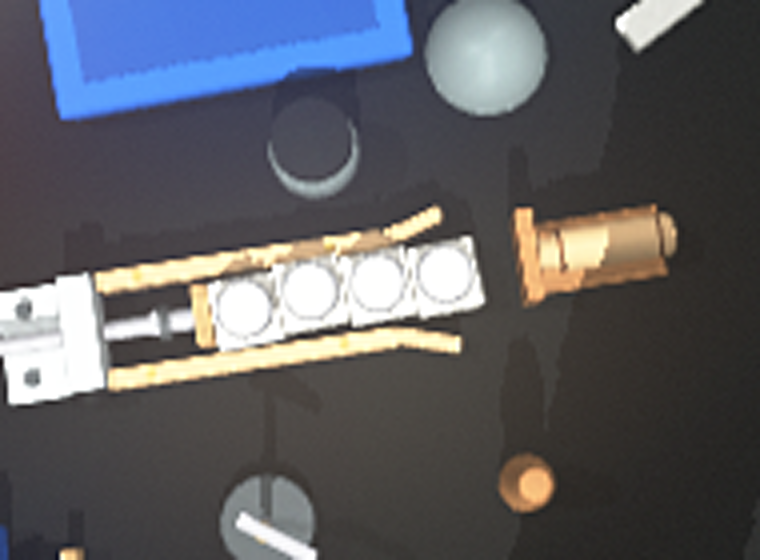

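View pics/scene32.png

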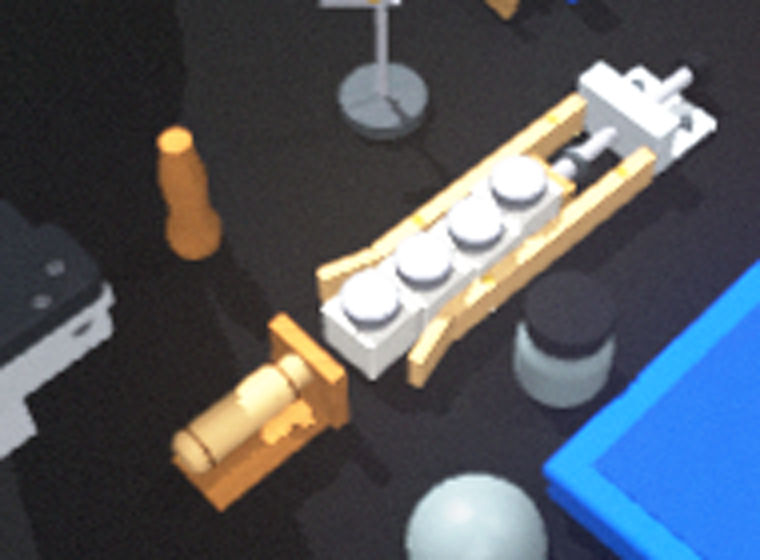

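View pics/top33.png

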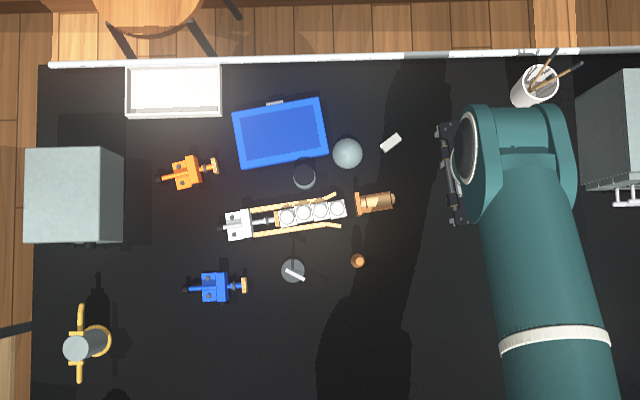

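```bash
python3 -c "
from h import *
print(hand_in())"
```

```text
the job is handed in; nothing more can be done
None
```

I pushed the four pots into the rack as one block, pressed them on the buffer, eased off slowly and handed the job in at about 31 s. No verdict came back.

- **Press:** the buffer was felt at grip y ≈ −22.7 mm. I compressed it about 5.4 mm, or roughly 10 N, and held it for about 1.2 s. The tool read 11–12.8 N, which includes the row's friction. I then eased off at about 2.4 mm/s and pulled the pusher back.
- **Row at the end:** by camera it is closed up, with 112–115 mm between the first and last pot centres (114 is ideal). The pots are upright and within about 4 mm of the centre line.
- **Buffer contact at the end:** I inferred this rather than measured it. The row came back about 4 mm of the 5.4 mm, so the pad should still be pressed about 1.5 mm, and the picture shows it against the pot.
- **Pusher at the end:** it stands on its sole, let go, with its face about 23 mm behind the last pot. No bystander looked moved in the final pictures, which I checked by eye only.

What failed or disagreed:

- **First grasp:** it closed on air above the handle, because the finger ends sit about 38 mm higher than the reported TCP. I went lower in guarded steps and gripped at a reported z of −21 mm.
- **Camera disagreement:** the two cameras differ by 4–6 mm sideways. I used their average, which matched the gripped pusher to within 0.5 mm.
- **Pot 1 drift:** pot 1 drifted about 3 mm sideways during the push, so I shifted the pusher a few millimetres sideways to bring it back.

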